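# Turn glued blanks to dry, switch over to the lamp, rinse the brush

## Robot

A 7-joint arm with a two-finger parallel gripper is mounted at the origin on the work surface. World frame = base frame: x ahead of the robot, y to its left, z up, the work surface at z = 0. Lengths are in m, angles in rad, forces in N, time in s.
With the tool pointing down it reaches from about 0.425 to 0.875 m from the base axis. Payload 4.7 kg.
Tool frame: the origin (TCP) lies midway between the tips of the shut fingers; the grasp point (between the pads) lies 19 mm behind it; z points along the fingers, y is the line along which they close (so a half turn about z gives the same grasp; the last joint's range is limited). The gripper opens to 87 mm and grips with 3 to 60 N. Pads are 19 mm wide; open, the fingers measure 117 mm over their backs; the gripper's body (75 mm by 190 mm) begins 51 mm behind the grasp point.
Start: joints at [-1.167, 0.321, -0.07, 1.45, 0.023, 1.371, -0.057], TCP at [0.247, 0.601, 0.2] pointing down, gripper open.
Joint ranges: [-2.86, 2.86], [-0.3, 2.09], [-1.38, 1.24], [0.06, 2.45], [-1.56, 4.7], [0.09, 2.05], [-2.69, 2.69]. Speed limits (rad/s): [2.57, 2.57, 3.14, 3.14, 3.14, 3.14, 3.14].

## Interface

Orientations are given as a rotation vector (axis times angle).
In Python, from bench import ctrl, get_image, calibration gives the robot as it stands.
- The arm moves only by the tool apply_moves, never from a script. Its arguments are lists of equal length, an entry for each row: "dp": the shift along the tool's x, y, z in m, a list of three; "twist": the turn, a rotation vector about the tool's x, y, z in rad, a list of three; "fingers": the closure, from 0 (fully open) to 1 (shut). In form: {"dp": [[dx, dy, dz], ...], "twist": [[ax, ay, az], ...], "fingers": [fingers, ...]}. A call has 1 to 10 rows; each row shifts and turns the commanded pose from where the row before left it, along the tool's axes as they then stand; what a row does not reach is not made up. A row lasts 1/10 s, in which the tool goes at most 50 mm and 8.59 degrees, less where a joint would pass 70% of its speed; a pose out of reach is approached as far as the arm can. A call is refused whole if a number of a shift passes 0.05 or a number of a turn 0.15, either way. A call with a gripper value outside its range is refused whole. The fingers move at their own pace and stop on an object; "newtons" is the grip in N (left out, the last holds). Time passes only in rows, so rows that do not move let the fingers close. It gives the time, the measured TCP pose, the force, the opening and the grip force at its end, in the units of the state.
- ctrl.get_state(): the state, without advancing time (a new reading comes with each control period).
- get_image(name): name is "scene" or "top" or "wrist"; returns the picture (480x640x3 uint8, red, green, blue); there is no depth.
- calibration(name): a dict with "fx", "fy", "cx", "cy" (pixels), "k1" (the pictures are not rectified: a ray, as slopes to the right and down, at radius r is drawn at 1 + k1 r^2 times it, then the intrinsics apply), "eye" and "attitude" of the camera in the world; the wrist camera has in their place "hand_eye" (4x4, takes a point from camera to tool coordinates, whose origin is the TCP and whose axes are the flange's). Camera axes: x right, y up, looking along -z (the intrinsics and any distortion apply to the point x, -y, -z); pixel columns grow to the right and rows downward; lengths in m; the calibration is good to about 2 mm. A picture is of the moment at which its call begins: read the wrist's pose just before it. calibration takes no time and is no camera call.
- ctrl.close_job(): hands the job in; it is judged then, once.
The state is a dict: "time": time; "joint_positions": joint angles; "qd": joint speeds; "joint_torque": joint torques, N m; "position": TCP position; "tool_rot": TCP orientation; "ft_force": force on the tool from outside, world axes, zero at the start; "torque": the same for the moment, N m; "grip_width": opening from 0.0 (shut) to 1.0 (fully open); "grip_force": force on a finger pad.
Only numpy, scipy, OpenCV 4.12 (cv2) and the standard library are available. Lean on these libraries where they do the work, as an engineer would, in place of code of your own. Each camera call takes 0.05 s, during which the arm holds its last target. There are 200 camera calls.

## Task

The glue-up at the van is finished: first flip the extractor switch (the left one as the robot sees it) off, towards the robot, so that no dust is drawn over wet glue, then turn every wooden blank on the drying board over until its grooved face is up and it lies flat on the board. When all are groove up, flip the lamp switch (the right one) on, away from the robot; after that pick up the brush, dip its bristles well down into the rinse pot, and lay it back in the two notches of its rest. Do not tip the pot or knock over or shift the other things on the bench.

Things in the scene. Friction and masses are not known exactly. Their poses are not given: they have to be found in the camera images.
- board: Drying board: a thin pale grey laminated board fixed to the bench, 280 x 460 mm and 6 mm thick, its long side across the robot's view. Origin at the centre of its underside, on the bench; its own x along the 280 mm, y along the 460 mm, z up.
- blank_a_mid (a point): Centre of a loose wooden blank, a square bar 44 x 44 x 64 mm, about 70 g, or None if absent. Its own y runs along the 64 mm, through the plain ends; its own z points out of the grooved face (groove 14 mm wide, 10 deep, full length, a notch in both ends). Starts flat on the board, its length across the robot's view within 0.4 rad, groove on a side.
- blank_b_mid (a point): Centre of a loose wooden blank, a square bar 44 x 44 x 64 mm, about 70 g, or None if absent. Its own y runs along the 64 mm, through the plain ends; its own z points out of the grooved face (groove 14 mm wide, 10 deep, full length, a notch in both ends). Starts flat on the board, its length across the robot's view within 0.4 rad, groove on a side (the opposite side to blank_a).
- blank_c_mid (a point): Centre of a loose wooden blank, a square bar 44 x 44 x 64 mm, about 70 g, or None if absent. Its own y runs along the 64 mm, through the plain ends; its own z points out of the grooved face (groove 14 mm wide, 10 deep, full length, a notch in both ends). Starts flat on the board, its length across the robot's view within 0.4 rad, groove underneath.
- blank_d_mid (a point): Centre of a loose wooden blank, a square bar 44 x 44 x 64 mm, about 70 g, or None if absent. Its own y runs along the 64 mm, through the plain ends; its own z points out of the grooved face (groove 14 mm wide, 10 deep, full length, a notch in both ends). Starts flat on the board, its length across the robot's view within 0.4 rad, groove on a side (the same side as blank_a).
- switch_box: Grey switch box fixed to the bench, 80 (x) x 150 (y) x 60 mm high, with a dark top plate and two steel toggle bats standing up from it, 35 mm either side of its middle. Origin at the centre of its underside; its own x points away from the robot (turned by up to about 0.35 rad), y to the robot's left, z up.
- extractor_switch (a joint): Angle (rad) of the left toggle bat (box y = +35 mm): it pivots about the box's y axis, 58 mm above the bench, from -0.42 (leaning towards the robot, box -x: off) to +0.42 (leaning away: on). Bistable: pushed past the upright middle it snaps over by itself; about 2 N at the tip moves it. Starts on.
- extractor_switch_tip (a point): Centre of the 12 mm ball end of the left toggle bat, 41 mm from its pivot; the stem below it is 8 mm thick.
- lamp_switch (a joint): Angle (rad) of the right toggle bat (box y = -35 mm), the same kind and sense: -0.42 towards the robot is off, +0.42 away from the robot is on. Starts off.
- lamp_switch_tip (a point): Centre of the 12 mm ball end of the right toggle bat, 41 mm from its pivot; the stem below it is 8 mm thick.
- rest_seat (a point): Fixed wooden brush rest: foot 90 x 50 x 8 mm, uprights 10 mm thick at its x = -35 and +35 mm, each with a notch 26 mm wide, floor 38 mm above the bench, prong tops at 50 mm. This point, midway between the notches and 45 mm up, is where brush_mid lies at the start; its own x runs along the brush towards the bristles, z up.
- brush_mid (a point): Middle of a glue brush 180 mm long, 45 g, on the axis of its square wooden handle (14 x 14 mm, from 90 mm behind this point to 48 mm ahead), near its balance; then a 17 mm round steel ferrule and grey bristles 15 x 13 mm. Its own x points to the bristles. Starts in the notches of the rest; the handle is free on both sides between the uprights.
- brush_tip (a point): The end of the bristles, 90 mm ahead of brush_mid on the brush's axis.
- pot: Rinse pot: an open round steel pot, loose, 0.5 kg, outer radius 45 mm, wall 3 mm, 55 mm high, inner floor 5 mm up. Origin at the centre of its underside, z up.
Mind the look-alikes: they are no part of the job. What is shaped like the part that bears blank_d_mid but orange or red is not meant.

How it is judged:
On the way, in this order (a step that is already met when the one before it is completed fails the run):
1. the extractor switch is off (towards the robot), the lamp still off (value of joint extractor_switch below -0.3 rad and not (value of joint lamp_switch above 0.3 rad)), for 0.2 s.
2. every blank lies flat on the drying board, groove up, let go, with the lamp still off (angle between each of blank_a_mid, blank_b_mid, blank_c_mid, blank_d_mid's own z axis and vertical below 0.1 rad and height (world z) of blank_a_mid between 0.0255 and 0.031 m and linear speed of each of blank_a, blank_b, blank_c, blank_d below 0.02 m/s and x of blank_a_mid in the frame of board between -0.14 and 0.14 m and y of blank_a_mid in the frame of board between -0.23 and 0.23 m and contact force between the fingers and blank_a below 0.1 N and height (world z) of blank_b_mid between 0.0255 and 0.031 m and x of blank_b_mid in the frame of board between -0.14 and 0.14 m and y of blank_b_mid in the frame of board between -0.23 and 0.23 m and contact force between the fingers and blank_b below 0.1 N and height (world z) of blank_c_mid between 0.0255 and 0.031 m and x of blank_c_mid in the frame of board between -0.14 and 0.14 m and y of blank_c_mid in the frame of board between -0.23 and 0.23 m and contact force between the fingers and blank_c below 0.1 N and height (world z) of blank_d_mid between 0.0255 and 0.031 m and x of blank_d_mid in the frame of board between -0.14 and 0.14 m and y of blank_d_mid in the frame of board between -0.23 and 0.23 m and contact force between the fingers and blank_d below 0.1 N and not (value of joint lamp_switch above 0.3 rad)), for 0.2 s.
3. the lamp switch is on (away from the robot) (value of joint lamp_switch above 0.3 rad), for 0.2 s.
4. the bristles of the held brush are dipped into the pot, at least 15 mm below its rim (z of brush_tip in the frame of pot between 0 and 0.04 m and horizontal distance between brush_tip and pot below 0.042 m and contact force between the fingers and brush above 0.3 N), for 0.2 s.
At the end, for the whole second after the job is handed in: Extractor switch off and lamp switch on (beyond 0.3 rad); every blank flat (0.1 rad) on the board, groove up, at rest, let go; the brush let go at rest in both notches, within 25 mm lengthwise of where it lay, either way round; the pot upright (value of joint extractor_switch below -0.3 rad and value of joint lamp_switch above 0.3 rad and angle between each of blank_a_mid, blank_b_mid, blank_c_mid, blank_d_mid, pot's own z axis and vertical below 0.1 rad and height (world z) of blank_a_mid between 0.0255 and 0.031 m and linear speed of each of blank_a, blank_b, blank_c, blank_d, brush below 0.02 m/s and x of blank_a_mid in the frame of board between -0.14 and 0.14 m and y of blank_a_mid in the frame of board between -0.23 and 0.23 m and contact force between the fingers and blank_a below 0.1 N and height (world z) of blank_b_mid between 0.0255 and 0.031 m and x of blank_b_mid in the frame of board between -0.14 and 0.14 m and y of blank_b_mid in the frame of board between -0.23 and 0.23 m and contact force between the fingers and blank_b below 0.1 N and height (world z) of blank_c_mid between 0.0255 and 0.031 m and x of blank_c_mid in the frame of board between -0.14 and 0.14 m and y of blank_c_mid in the frame of board between -0.23 and 0.23 m and contact force between the fingers and blank_c below 0.1 N and height (world z) of blank_d_mid between 0.0255 and 0.031 m and x of blank_d_mid in the frame of board between -0.14 and 0.14 m and y of blank_d_mid in the frame of board between -0.23 and 0.23 m and contact force between the fingers and blank_d below 0.1 N and x of brush_mid in the frame of rest_seat between -0.025 and 0.025 m and y of brush_mid in the frame of rest_seat between -0.008 and 0.008 m and z of brush_mid in the frame of rest_seat below 0.006 m and angle between the x axis of brush_mid and the x axis of rest_seat, either way round below 0.15 rad and contact force between the fingers and brush below 0.1 N); the robot touches nothing.
It fails at once if the rinse pot is tipped (angle between pot's own z axis and vertical above 0.35 rad).
It fails at once if another thing on the bench is shifted by more than 5 cm (distance of any of glue_bottle, screw_tin, wedge, pencil, tape_measure, screwdriver, try_square from where it was at the start of the episode above 0.05 m).
It fails at once if the bottle or the tin is knocked over (angle between any of glue_bottle, screw_tin's own z axis and vertical above 0.5 rad).
Of blank_a, blank_b, blank_c, blank_d only 3 to 4 are there at a start; the rules pass over those that are not, and their reading is None.
At some moment in a run one of blank_a, blank_b, blank_c, blank_d may be knocked a few centimetres aside while the robot is not near it.
Once in a run the grip may slacken for a moment while it holds something.
It also fails if it takes over 210 s, if anything falls off the work surface, if the arm or the gripper's body presses on something with over 40 N, if the wrist force passes 120 N, or if a joint passes its speed limit or range.

## Working session

There is one attempt and no reset: what is moved stays moved. The work goes in short steps, Python scripts to look and compute and a tool call to move; the robot and the scene stay as the last step left them, time stands still between calls to the robot, and variables do not carry over. Pictures are saved under pics/ and viewed, at most 14 in all, crops included, and the job is handed in when it is done.

Besides the shell and the picture viewer there is one more tool, called after "Emit:" by a JSON object that holds its "fn" and its "kwargs", one argument or row to a line. apply_moves: Moves the arm, as the interface text tells. Its arguments: {"type":"object","properties":{"dp":{"type":"array"},"twist":{"type":"array"},"fingers":{"type":"array"},"newtons":{"type":"number"}},"required":["dp","twist","fingers"]}

```bash
ls; mkdir -p pics
python3 - <<'E'
from bench import ctrl,get_image,calibration
import cv2
print(ctrl.get_state())
for n in("scene","top","wrist"):
    print(n,calibration(n))
for n in("scene","top"):
    cv2.imwrite(f"pics/{n}0.png",get_image(n)[:,:,::-1])
E
```

```text
pics
{'time': 0.0, 'joint_positions': array([-1.16691322,  0.32182422, -0.07009538,  1.4516902 ,  0.02255735,
        1.37082602, -0.05690879]), 'qd': array([-0.0005252 , -0.00057045, -0.00102041,  0.00019676, -0.00098391,
       -0.00092103, -0.00162067]), 'joint_torque': array([ 1.11997970e-04, -4.91273975e+01, -4.04015249e-01, -3.12527668e+01,
       -6.38532895e-02,  4.40177252e-02,  1.76597218e-04]), 'position': array([0.24678534, 0.60066183, 0.19915323]), 'tool_rot': array([-6.08301562e-01, -3.08180523e+00,  3.03793096e-03]), 'ft_force': array([0.09495816, 0.0205795 , 0.38184338]), 'torque': array([0.06194355, 0.00793373, 0.01098588]), 'grip_force': 0.0, 'grip_width': 0.9981132211985687}
scene {'fx': 599.9984622122499, 'fy': 599.9984622122499, 'cx': 321.1840801207966, 'cy': 231.01047044729566, 'k1': 0.0015427638573289933, 'eye': array([ 1.2908563 , -0.61030211,  1.02757583]), 'attitude': array([0.80531738, 0.38161458, 0.8385757 ])}
top {'fx': 492.38260395571007, 'fy': 492.38260395571007, 'cx': 318.4093882775324, 'cy': 236.55359188258763, 'k1': -0.05201304276520389, 'eye': array([0.31905765, 0.06507191, 1.18053869]), 'attitude': array([ 0.09232951, -0.11444647, -1.55807197])}
wrist {'fx': 335.93539987017897, 'fy': 335.93539987017897, 'cx': 317.23299839297164, 'cy': 241.6594655218571, 'k1': -0.06489138940071401, 'hand_eye': array([[-7.69572094e-04,  9.65269428e-01,  2.61255314e-01,
         7.19832845e-02],
       [ 9.99999693e-01,  7.82054369e-04,  5.61852073e-05,
        -5.76431269e-05],
       [-1.50081997e-04,  2.61255277e-01, -9.65269733e-01,
        -1.84787267e-01],
       [ 0.00000000e+00,  0.00000000e+00,  0.00000000e+00,
         1.00000000e+00]])}
```

View pics/top0.png

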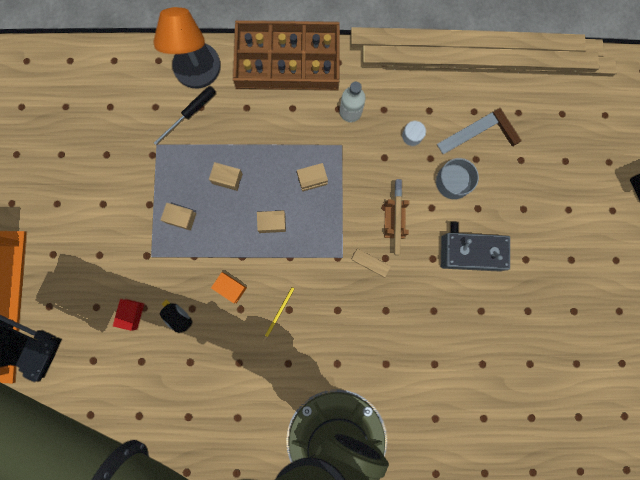

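View pics/scene0.png

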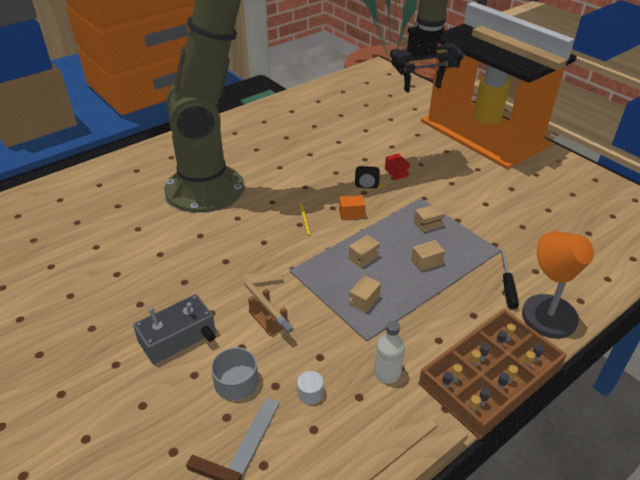

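The top view shows four blanks on the board at (225,176), (312,176), (178,215) and (271,221), the switch box at (475,251), the brush and rest at (397,215), and the pot at (457,179). Next I'll take enlarged crops.

```bash
cat > h.py <<'E'
import numpy as np, cv2
from scipy.spatial.transform import Rotation as R
from bench import ctrl,get_image,calibration
def cam(n,st=None):
    c=calibration(n)
    if 'eye' in c: return c,R.from_rotvec(c['attitude']).as_matrix(),np.array(c['eye'])
    st=st or ctrl.get_state(); T=R.from_rotvec(st['tool_rot']).as_matrix(); H=np.array(c['hand_eye'])
    return c,T@H[:3,:3],T@H[:3,3]+st['position']
def ray(n,u,v,st=None):
    c,A,e=cam(n,st); d=np.array([(u-c['cx'])/c['fx'],(v-c['cy'])/c['fy']]); s=d.copy()
    for _ in range(8): s=d/(1+c['k1']*(s@s))
    return e,A@np.array([s[0],-s[1],-1.])
def px(n,u,v,z,st=None):
    e,d=ray(n,u,v,st); return e+d*(z-e[2])/d[2]
def proj(n,p,st=None):
    c,A,e=cam(n,st); q=A.T@(np.array(p)-e); s=np.array([q[0],-q[1]])/-q[2]; s=s*(1+c['k1']*(s@s))
    return np.array([c['fx']*s[0]+c['cx'],c['fy']*s[1]+c['cy']])
def tri(obs):
    A=np.zeros((3,3));b=np.zeros(3)
    for n,u,v in obs:
        e,d=ray(n,u,v); d=d/np.linalg.norm(d); P=np.eye(3)-np.outer(d,d); A+=P;b+=P@e
    return np.linalg.solve(A,b)
def crop(img,x0,y0,w,h,k,f):
    cv2.imwrite(f,cv2.resize(img[y0:y0+h,x0:x0+w,::-1],None,fx=k,fy=k,interpolation=cv2.INTER_CUBIC))
def S():
    s=ctrl.get_state(); print('t',s['time'],'p',s['position'].round(4),'R',R.from_rotvec(s['tool_rot']).as_matrix().round(3).tolist(),'F',s['ft_force'].round(1),'g',round(s['grip_width'],3),round(s['grip_force'],1),'q',s['joint_positions'].round(2)); return s
E
python3 - <<'E'
import cv2,numpy as np
t=cv2.imread('pics/top0.png'); s=cv2.imread('pics/scene0.png')
f=lambda i,x,y,w,h,k:cv2.resize(i[y:y+h,x:x+w],None,fx=k,fy=k,interpolation=cv2.INTER_CUBIC)
cv2.imwrite('pics/c1.png',np.vstack([f(t,150,140,200,120,4)[:, :],]))
cv2.imwrite('pics/c2.png',f(t,350,145,170,140,4.5))
cv2.imwrite('pics/c3.png',f(s,120,250,200,150,4))
cv2.imwrite('pics/c4.png',f(s,330,190,130,130,4.5))
E
```

```text
(no output)
```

View pics/c1.png

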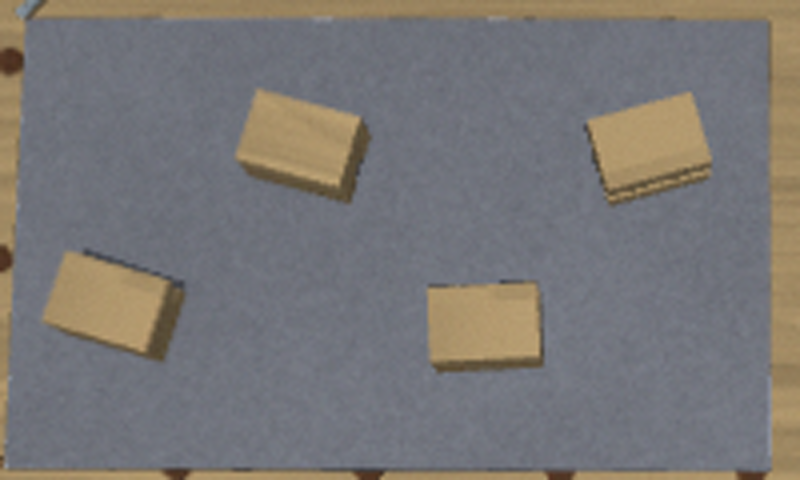

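View pics/c2.png

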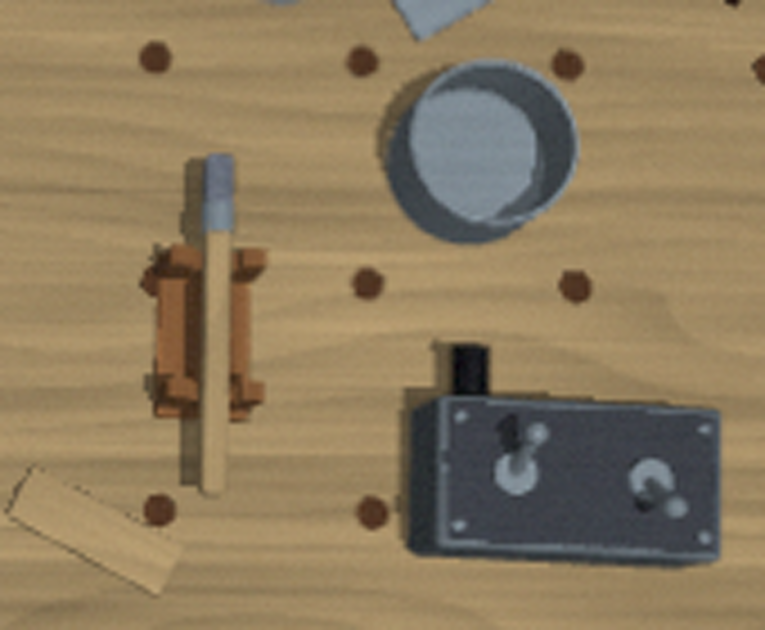

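View pics/c3.png

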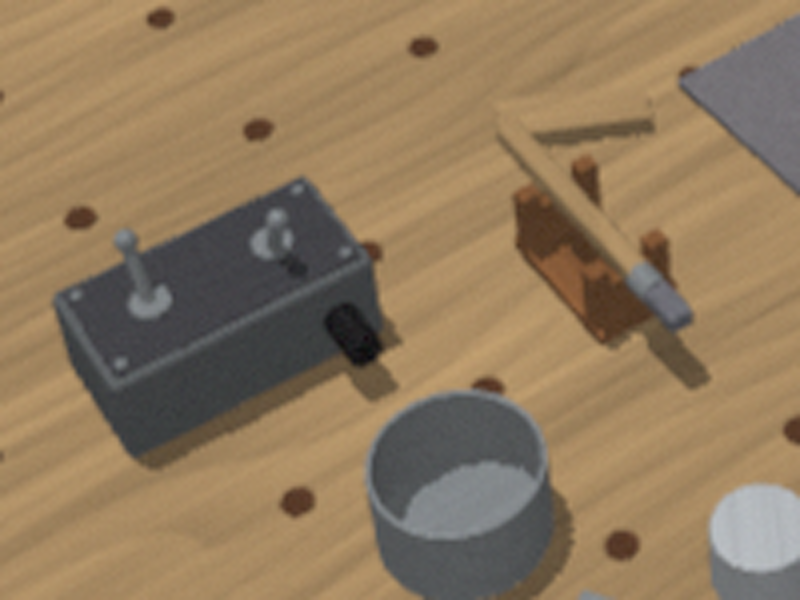

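View pics/c4.png

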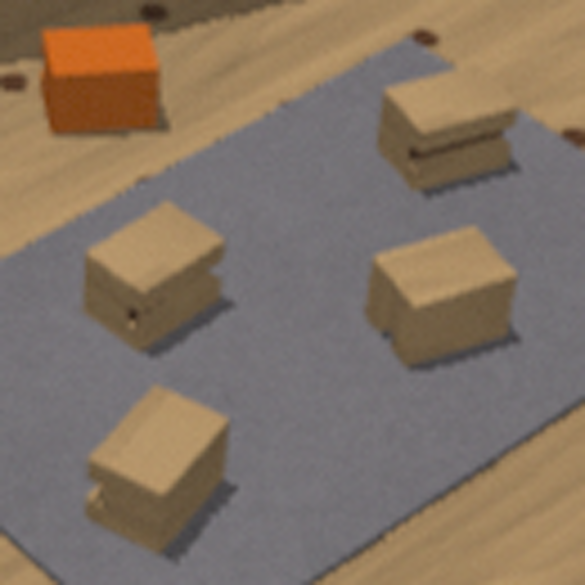

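The blank at (225,176) has its groove underneath. The ones at (178,215) and (271,221) have it on +x, and the one at (312,176) on −x. Extractor tip is at (469.6,241.2), lamp tip at (500.4,257.9), pot rim centre at (459,178), and the brush runs from (397.3,253.9) to (398.9,179.4).

Run:
```python
from h import *
off=lambda a,s,o:[(x/s+o[0],y/s+o[1]) for x,y in a]
for n,c in dict(LL=[(65,252),(170,283),(150,355),(43,320)],UL=[(258,90),(360,118),(340,187),(237,158)],UR=[(587,122),(690,93),(711,160),(607,190)],LM=[(428,286),(538,282),(541,360),(431,364)]).items():
    P=np.array([px('top',*q,.05) for q in off(c,4,(150,140))]); e=(P[0]+P[3]-P[1]-P[2])/2; s=(P[0]+P[1]-P[2]-P[3])/2
    print(n,P.mean(0).round(3),'yaw of +y axis',np.arctan2(-e[0],e[1]).round(3),np.linalg.norm(e).round(3),np.linalg.norm(s).round(3))
print('board',[px('top',*q,.006).round(3)[:2] for q in off([(25,18),(770,20),(770,468),(8,467)],4,(150,140))])
print('ext',tri([('top',469.6,241.2),('scene',188.75,304.5)]),px('top',469.6,241.2,.0955))
print('lamp',tri([('top',500.4,257.9),('scene',151.5,310)]),px('top',500.4,257.9,.0955))
print('box top',[px('top',*q,.06).round(3)[:2] for q in off([(440,398),(720,410),(718,563),(440,545)],4.5,(350,145))])
print('pot',px('top',458.8,177.9,.055))
a,b=px('top',398.9,179.4,.045),px('top',397.3,253.9,.045); print('brush',a,b,(a+b)/2,np.linalg.norm(a-b))
print('brush tri tip',tri([('top',398.9,179.4),('scene',120+683/4,250+318/4)]))
S()
```

```text
LL [0.515 0.38  0.05 ] yaw of +y axis -0.291 0.066 0.043
UL [0.614 0.272 0.05 ] yaw of +y axis -0.265 0.063 0.043
UR [0.615 0.066 0.05 ] yaw of +y axis 0.298 0.064 0.043
LM [0.505 0.16  0.05 ] yaw of +y axis 0.048 0.064 0.046
board [array([0.7  , 0.453]), array([ 0.704, -0.008]), array([ 0.426, -0.009]), array([0.422, 0.448])]
ext [ 0.45609347 -0.28901443  0.09550589] [ 0.45632336 -0.28862057  0.0955    ]
lamp [ 0.41983804 -0.35729882  0.09441865] [ 0.41938893 -0.35751895  0.0955    ]
box top [array([ 0.478, -0.25 ]), array([ 0.474, -0.396]), array([ 0.395, -0.392]), array([ 0.403, -0.248])]
pot [ 0.61207233 -0.28092643  0.055     ]
brush [ 0.60873037 -0.14008337  0.045     ] [ 0.43111209 -0.13403749  0.045     ] [ 0.51992123 -0.13706043  0.045     ] 0.17772114583271423
brush tri tip [ 0.60843325 -0.13965725  0.04655801]
t 0.1 p [0.2469 0.6007 0.1993] R [[-0.925, 0.38, -0.001], [0.38, 0.925, -0.002], [-0.0, -0.002, -1.0]] F [-0.7 -0.6 -0.9] g 1.001 0.0 q [-1.17  0.32 -0.07  1.45  0.02  1.37 -0.06]
```

Emit:
{"fn": "apply_moves", "kwargs": {
  "dp": [
    [0, 0, 0],
    [0, 0, 0],
    [0, 0, 0],
    [0, 0, 0]
  ],
  "twist": [
    [0, 0, -0.13],
    [0, 0, -0.13],
    [0, 0, -0.13],
    [0, 0, 0]
  ],
  "fingers": [1, 1, 1, 1]
}}

```text
time: 0.5
position: [0.247, 0.6009, 0.1997]
tool_rot: [0.001, -3.141, 0.002]
ft_force: [0.7, -0.0, 0.2]
grip_width: 0.724
grip_force: 0.0
```

Emit:
{"fn": "apply_moves", "kwargs": {
  "dp": [
    [-0.03, -0.04, 0],
    [-0.03, -0.04, 0],
    [-0.03, -0.04, 0],
    [-0.03, -0.04, 0],
    [-0.03, -0.04, 0],
    [-0.03, -0.04, 0],
    [0, 0, 0]
  ],
  "twist": [
    [0, 0, 0],
    [0, 0, 0],
    [0, 0, 0],
    [0, 0, 0],
    [0, 0, 0],
    [0, 0, 0],
    [0, 0, 0]
  ],
  "fingers": [1, 1, 1, 1, 1, 1, 1]
}}

```text
time: 1.2
position: [0.4332, 0.353, 0.2004]
tool_rot: [0.026, 3.138, -0.005]
ft_force: [-0.1, -0.1, 0.2]
grip_width: 0.085
grip_force: 0.0
```

```bash
python3 -c "
from h import *
S()"
```

```text
t 1.2 p [0.4332 0.353  0.2004] R [[-1.0, 0.016, 0.003], [0.016, 1.0, -0.004], [-0.003, -0.003, -1.0]] F [-0.1 -0.1  0.2] g 0.085 0.0 q [-0.79  0.13  0.06  1.68 -0.    1.33  0.83]
```

Emit:
{"fn": "apply_moves", "kwargs": {
  "dp": [
    [-0.014, -0.045, 0],
    [-0.014, -0.045, 0],
    [-0.014, -0.045, 0],
    [-0.014, -0.045, 0],
    [-0.014, -0.045, 0],
    [-0.014, -0.045, 0],
    [0, -0.045, 0]
  ],
  "twist": [
    [0, 0, 0],
    [0, 0, 0],
    [0, 0, 0],
    [0, 0, 0],
    [0, 0, 0],
    [0, 0, 0],
    [0, 0, 0]
  ],
  "fingers": [1, 1, 1, 1, 1, 1, 1]
}}

```text
time: 1.9
position: [0.5121, 0.0443, 0.2002]
tool_rot: [0.006, 3.141, -0.0]
ft_force: [0.5, -0.5, 0.7]
grip_width: 0.004
grip_force: 0.0
```

Emit:
{"fn": "apply_moves", "kwargs": {
  "dp": [
    [0, -0.047, 0],
    [0, -0.047, 0],
    [0, -0.047, 0],
    [0, -0.047, 0],
    [0, -0.047, 0],
    [0, -0.047, 0],
    [0, -0.045, 0],
    [0, 0, 0],
    [0, 0, 0]
  ],
  "twist": [
    [0, 0, 0],
    [0, 0, 0],
    [0, 0, 0],
    [0, 0, 0],
    [0, 0, 0],
    [0, 0, 0],
    [0, 0, 0],
    [0, 0, 0],
    [0, 0, 0]
  ],
  "fingers": [1, 1, 1, 1, 1, 1, 1, 1, 1]
}}

```text
time: 2.8
position: [0.5107, -0.2816, 0.1999]
tool_rot: [-0.008, -3.141, -0.0]
ft_force: [0.1, 0.8, -0.1]
grip_width: 0.006
grip_force: 0.0
```

```bash
python3 -c "
from h import *
s=S()
crop(get_image('wrist'),0,0,640,480,1,'pics/w1.png')
print(proj('wrist',(.456,-.289,.0955),s),proj('wrist',(.42,-.357,.0955),s))"
```

```text
t 2.8 p [ 0.5107 -0.2816  0.1999] R [[-1.0, 0.005, -0.001], [0.005, 1.0, 0.0], [0.001, 0.0, -1.0]] F [ 0.1  0.8 -0.1] g 0.006 0.0 q [-0.09  0.2   0.63  1.64 -0.12  1.34  2.13]
[307.91580735 172.24307126] [225.21355429 129.03764472]
```

View pics/w1.png

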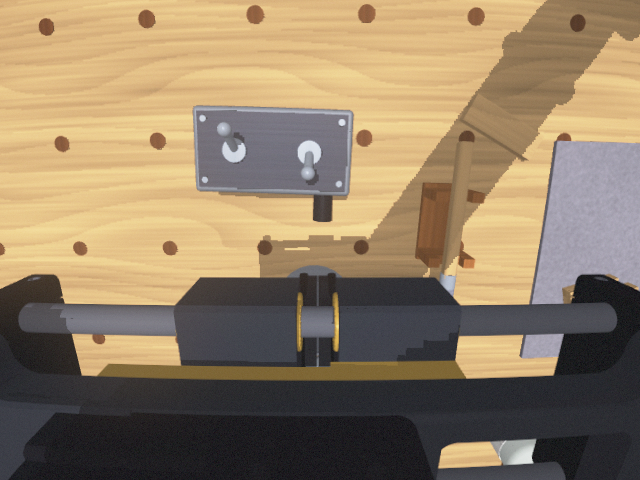

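Emit:
{"fn": "apply_moves", "kwargs": {
  "dp": [
    [0, -0.004, 0.04],
    [0, 0, 0.04],
    [0, 0, 0.035],
    [0, 0, 0]
  ],
  "twist": [
    [0, 0, 0],
    [0, 0, 0],
    [0, 0, 0],
    [0, 0, 0]
  ],
  "fingers": [1, 1, 1, 1]
}}

```text
time: 3.25
position: [0.5084, -0.2801, 0.0804]
tool_rot: [0.004, -3.133, -0.007]
ft_force: [-0.7, -0.1, -0.1]
grip_width: 0.004
grip_force: 0.0
```

Emit:
{"fn": "apply_moves", "kwargs": {
  "dp": [
    [0.015, 0, 0],
    [0.015, 0, 0],
    [0.015, 0, 0],
    [0.015, 0, 0],
    [0.01, 0, 0],
    [0, 0, 0],
    [0, 0, 0]
  ],
  "twist": [
    [0, 0, 0],
    [0, 0, 0],
    [0, 0, 0],
    [0, 0, 0],
    [0, 0, 0],
    [0, 0, 0],
    [0, 0, 0]
  ],
  "fingers": [1, 1, 1, 1, 1, 1, 1]
}}

```text
time: 3.95
position: [0.4426, -0.2843, 0.0863]
tool_rot: [-0.001, 3.139, -0.0]
ft_force: [0.1, -0.7, -0.3]
grip_width: 0.004
grip_force: 0.0
```

Emit:
{"fn": "apply_moves", "kwargs": {
  "dp": [
    [-0.03, 0, 0],
    [-0.03, 0, -0.01],
    [0, 0, -0.05],
    [0, 0, -0.05],
    [0, 0, 0]
  ],
  "twist": [
    [0, 0, 0],
    [0, 0, 0],
    [0, 0, 0],
    [0, 0, 0],
    [0, 0, 0]
  ],
  "fingers": [1, 1, 1, 0.8, 0.5]
}}

```text
time: 4.45
position: [0.5062, -0.2869, 0.2026]
tool_rot: [-0.002, 3.13, -0.008]
ft_force: [0.9, -1.2, -1.1]
grip_width: 0.11
grip_force: 0.0
```

```bash
python3 -c "
from h import *
s=S()
crop(get_image('wrist'),160,60,240,180,3,'pics/w2.png')"
```

```text
t 4.45 p [ 0.5062 -0.2869  0.2026] R [[-1.0, -0.001, 0.011], [-0.001, 1.0, -0.005], [-0.011, -0.005, -1.0]] F [ 0.9 -1.2 -1.1] g 0.11 0.0 q [-0.09  0.18  0.64  1.66 -0.11  1.33  2.14]
```

View pics/w2.png

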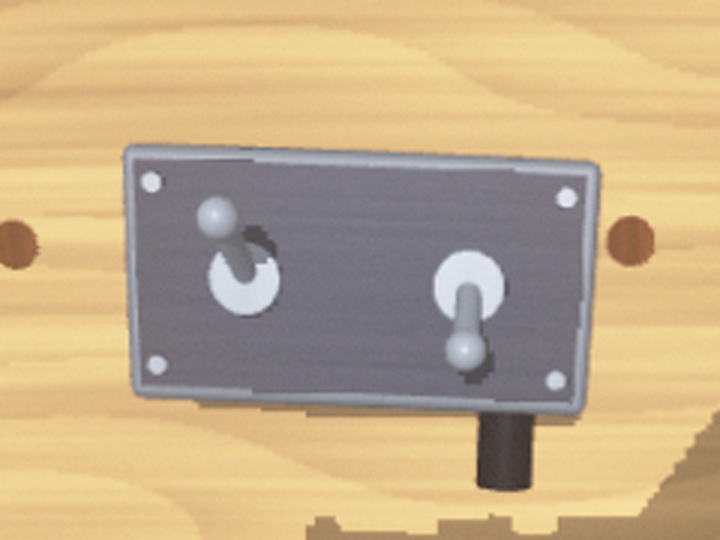

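The picture shows the extractor bat (right in the crop, ball at (466,350)) still leaning away. I'll check its pivot before pushing further and lower.

```bash
python3 -c "
from h import *
s=ctrl.get_state()
for u,v,z in((469,287,.06),(466,350,.0955),(244,279,.06),(217,217,.0955)): print(px('wrist',160+u/3,60+v/3,z,s))"
```

```text
[ 0.43769767 -0.28681768  0.06      ]
[ 0.45433435 -0.28749513  0.0955    ]
[ 0.43501562 -0.35720922  0.06      ]
[ 0.41789094 -0.35593184  0.0955    ]
```

Emit:
{"fn": "apply_moves", "kwargs": {
  "dp": [
    [0, -0.002, 0.04],
    [0, 0, 0.04],
    [0, 0, 0.04],
    [0, 0, 0.005],
    [0, 0, 0]
  ],
  "twist": [
    [0, 0, 0],
    [0, 0, 0],
    [0, 0, 0],
    [0, 0, 0],
    [0, 0, 0]
  ],
  "fingers": [1, 1, 1, 1, 1]
}}

```text
time: 5.0
position: [0.5004, -0.286, 0.069]
tool_rot: [0.001, -3.138, -0.001]
ft_force: [-0.3, 0.7, 0.2]
grip_width: 0.01
grip_force: 0.0
```

Emit:
{"fn": "apply_moves", "kwargs": {
  "dp": [
    [0.015, 0, 0],
    [0.015, 0, 0],
    [0.01, 0, 0]
  ],
  "twist": [
    [0, 0, 0],
    [0, 0, 0],
    [0, 0, 0]
  ],
  "fingers": [1, 1, 1]
}}

```text
time: 5.3
position: [0.4636, -0.2881, 0.0733]
tool_rot: [0.0, 3.135, -0.003]
ft_force: [2.7, -0.2, 1.7]
grip_width: 0.005
grip_force: 1.1
```

Emit:
{"fn": "apply_moves", "kwargs": {
  "dp": [
    [0.01, 0, 0],
    [0.01, 0, 0]
  ],
  "twist": [
    [0, 0, 0],
    [0, 0, 0]
  ],
  "fingers": [1, 1]
}}

```text
time: 5.5
position: [0.4409, -0.2869, 0.0711]
tool_rot: [-0.001, 3.141, -0.0]
ft_force: [-0.2, -0.4, -0.4]
grip_width: 0.009
grip_force: 0.0
```

Emit:
{"fn": "apply_moves", "kwargs": {
  "dp": [
    [0.01, 0, 0],
    [0, 0, 0]
  ],
  "twist": [
    [0, 0, 0],
    [0, 0, 0]
  ],
  "fingers": [1, 1]
}}

```text
time: 5.7
position: [0.4384, -0.2869, 0.072]
tool_rot: [-0.003, 3.126, -0.006]
ft_force: [14.8, -2.3, -8.5]
grip_width: 0.004
grip_force: 8.3
```

```bash
python3 -c "
from h import *
s=S()
a=get_image('wrist')[60:330,160:440,::-1];b=get_image('scene')[250:380,120:260,::-1]
cv2.imwrite('pics/w3.png',np.hstack([cv2.resize(a,(420,405)),cv2.resize(b,(380,405))]))"
```

```text
t 5.7 p [ 0.4384 -0.2869  0.072 ] R [[-1.0, -0.002, 0.016], [-0.002, 1.0, -0.004], [-0.016, -0.004, -1.0]] F [14.8 -2.3 -8.5] g 0.004 8.3 q [-0.07  0.16  0.65  1.95 -0.12  1.05  2.21]
```

View pics/w3.png

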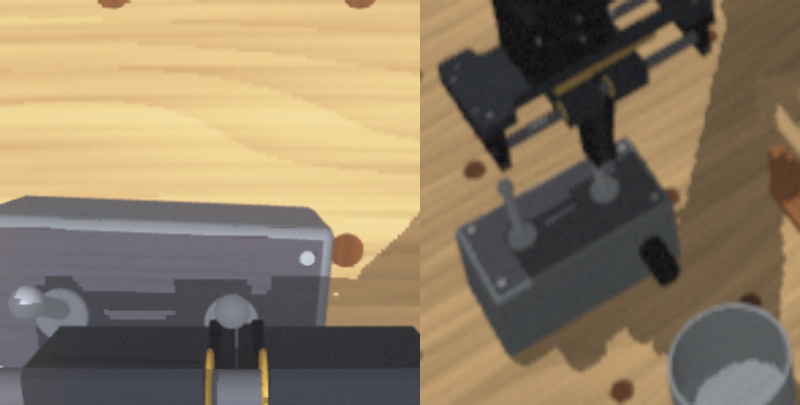

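Emit:
{"fn": "apply_moves", "kwargs": {
  "dp": [
    [-0.03, 0, 0],
    [-0.03, 0, 0],
    [0, 0, 0],
    [0, 0, -0.05],
    [0, 0, -0.05],
    [0, 0, -0.04],
    [0, 0, 0]
  ],
  "twist": [
    [0, 0, 0],
    [0, 0, 0],
    [0, 0, 0],
    [0, 0, 0],
    [0, 0, 0],
    [0, 0, 0],
    [0, 0, 0]
  ],
  "fingers": [1, 1, 1, 1, 0.5, 0.3, 0]
}}

```text
time: 6.5
position: [0.4929, -0.2891, 0.2164]
tool_rot: [0.001, 3.133, -0.005]
ft_force: [-0.3, 0.1, -0.5]
grip_width: 0.195
grip_force: 0.0
```

```bash
python3 -c "
from h import *
s=S()
a=get_image('wrist')
crop(a,190,80,200,140,2,'pics/w4.png')
print(proj('wrist',(.421,-.288,.0955),s))"
```

```text
t 6.5 p [ 0.4929 -0.2891  0.2164] R [[-1.0, 0.001, 0.009], [0.001, 1.0, -0.003], [-0.009, -0.003, -1.0]] F [-0.3  0.1 -0.5] g 0.195 0.0 q [-0.1   0.15  0.66  1.66 -0.1   1.35  2.14]
[318.58431601 149.89523382]
```

View pics/w4.png

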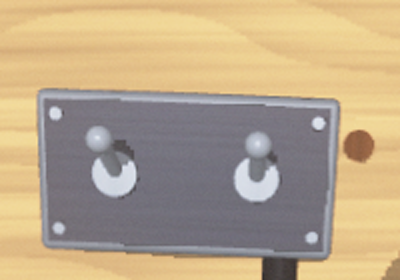

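Both bats now lean towards the robot, so the extractor is off. Next come the blanks; I'll also write a silhouette fit to track them from the top camera.

Emit:
{"fn": "apply_moves", "kwargs": {
  "dp": [
    [-0.008, 0.045, 0],
    [-0.008, 0.045, 0],
    [-0.008, 0.045, 0],
    [-0.008, 0.045, 0],
    [-0.008, 0.045, 0],
    [-0.008, 0.045, 0],
    [-0.008, 0.045, 0],
    [-0.008, 0.045, 0],
    [-0.008, 0.045, 0],
    [-0.008, 0.045, 0]
  ],
  "twist": [
    [0, 0, 0],
    [0, 0, 0],
    [0, 0, 0],
    [0, 0, 0],
    [0, 0, 0],
    [0, 0, 0],
    [0, 0, 0],
    [0, 0, 0],
    [0, 0, 0],
    [0, 0, 0]
  ],
  "fingers": [0, 0, 0, 0, 0, 0, 0, 0, 0, 0]
}}

```text
time: 7.55
position: [0.5697, 0.1641, 0.2084]
tool_rot: [-0.0, -3.138, 0.002]
ft_force: [0.9, -0.7, 0.2]
grip_width: 0.991
grip_force: 0.0
```

Emit:
{"fn": "apply_moves", "kwargs": {
  "dp": [
    [0, 0, 0],
    [0, 0, 0],
    [0, 0, 0],
    [0, 0, 0],
    [0, 0, 0],
    [0, 0, 0],
    [0, 0, 0],
    [0, 0, 0]
  ],
  "twist": [
    [0, 0.13, 0],
    [0, 0.13, 0],
    [0, 0.13, 0],
    [0, 0.13, 0],
    [0, 0.13, 0],
    [0, 0.135, 0],
    [0, 0, 0],
    [0, 0, 0]
  ],
  "fingers": [0, 0, 0, 0, 0, 0, 0, 0]
}}

```text
time: 8.35
position: [0.5626, 0.1658, 0.1965]
tool_rot: [0.001, -2.494, 0.01]
ft_force: [-0.2, -0.7, 1.1]
grip_width: 0.998
grip_force: 0.0
```

```bash
cat >> h.py <<'E'
from scipy.optimize import minimize
def wood(n,im):
    hsv=cv2.cvtColor(im,cv2.COLOR_RGB2HSV)
    m=((hsv[...,1]>60)&(hsv[...,0]>5)&(hsv[...,0]<32)).astype(np.uint8)
    bm=np.zeros_like(m); P=np.array([proj(n,q) for q in((.698,.445,.006),(.7,-.004,.006),(.428,-.004,.006),(.426,.443,.006))])
    cv2.fillConvexPoly(bm,P.round().astype(np.int32),1)
    return m, bm
def hull(n,x,y,a,z0=.006,z1=.05):
    c,s=np.cos(a),np.sin(a)
    Q=[proj(n,(x+c*i*.022-s*j*.032,y+s*i*.022+c*j*.032,z)) for i in(-1,1) for j in(-1,1) for z in(z0,z1)]
    return cv2.convexHull(np.float32(Q))[:,0]
K=8
def fit(masks,g,r=24):
    data=[]
    for n,m in masks.items():
        u,v=proj(n,(g[0],g[1],.028)).round().astype(int); y0,x0=max(v-r,0),max(u-r,0)
        data.append((n,x0,y0,cv2.resize(m[y0:v+r,x0:u+r],None,fx=K,fy=K,interpolation=cv2.INTER_LINEAR)))
    def cost(p):
        t=0
        for n,x0,y0,M in data:
            H=((hull(n,*p)-[x0,y0]+.5)*K).round().astype(np.int32); B=np.zeros_like(M); cv2.fillConvexPoly(B,H,1)
            t+=1-(B&M).sum()/max((B|M).sum(),1)
        return t/len(data)
    best=min((minimize(cost,g0,method='Nelder-Mead',options=dict(initial_simplex=np.array(g0)+np.array([[0,0,0],[.012,0,0],[0,.012,0],[0,0,.2]]))) for g0 in ([g[0],g[1],g[2]],[g[0],g[1],g[2]+.3],[g[0],g[1],g[2]-.3])),key=lambda o:o.fun)
    return best.x,best.fun
def blanks(cams=('top',),minz=60):
    ms={}
    for n in cams:
        m,b=wood(n,get_image(n)); ms[n]=m&b
    nn,lab,st,ce=cv2.connectedComponentsWithStats(ms['top'])
    for i in range(1,nn):
        if st[i,4]>250 and st[i,4]<1500:
            p=px('top',*ce[i],.035); x,f=fit({k:(lab==i).astype(np.uint8) if k=='top' else v for k,v in ms.items()},[p[0],p[1],0])
            print('blank',x.round(4),'err',round(f,3),'area',st[i,4])
E
python3 -c "
from h import *
s=S()
blanks()
s=S()"
```

```text
t 8.35 p [0.5626 0.1658 0.1965] R [[-0.798, -0.003, -0.603], [0.002, 1.0, -0.007], [0.603, -0.007, -0.798]] F [-0.2 -0.7  1.1] g 0.998 0.0 q [-0.18  0.73 -0.12  1.02 -0.1   2.02  1.26]
blank [ 0.6158  0.2738 -0.2705] err 0.107 area 596Traceback (most recent call last):
  File "<string>", line 4, in <module>
    blanks()
    ~~~~~~^^
  File "h.py", line 59, in blanks
    p=px('top',*ce[i],.035); x,f=fit({k:(lab==i).astype(np.uint8) if k=='top' else v for k,v in ms.items()},[p[0],p[1],0])
                                 ~~~^^^^^^^^^^^^^^^^^^^^^^^^^^^^^^^^^^^^^^^^^^^^^^^^^^^^^^^^^^^^^^^^^^^^^^^^^^^^^^^^^^^^^^
  File "h.py", line 50, in fit
    best=min((minimize(cost,g0,method='Nelder-Mead',options=dict(initial_simplex=np.array(g0)+np.array([[0,0,0],[.012,0,0],[0,.012,0],[0,0,.2]]))) for g0 in ([g[0],g[1],g[2]],[g[0],g[1],g[2]+.3],[g[0],g[1],g[2]-.3])),key=lambda o:o.fun)
  File "h.py", line 50, in <genexpr>
    best=min((minimize(cost,g0,method='Nelder-Mead',options=dict(initial_simplex=np.array(g0)+np.array([[0,0,0],[.012,0,0],[0,.012,0],[0,0,.2]]))) for g0 in ([g[0],g[1],g[2]],[g[0]
[... 299 characters left out ...]
       **options)
    fxr = func(xr)
    fx = function(np.copy(x), *(wrapper_args + args))
  File "h.py", line 47, in cost
    H=((hull(n,*p)-[x0,y0]+.5)*K).round().astype(np.int32); B=np.zeros_like(M); cv2.fillConvexPoly(B,H,1)
        ~~~~^^^^^^
  File "h.py", line 36, in hull
    Q=[proj(n,(x+c*i*.022-s*j*.032,y+s*i*.022+c*j*.032,z)) for i in(-1,1) for j in(-1,1) for z in(z0,z1)]
       ~~~~^^^^^^^^^^^^^^^^^^^^^^^^^^^^^^^^^^^^^^^^^^^^^^^
  File "h.py", line 16, in proj
    c,A,e=cam(n,st); q=A.T@(np.array(p)-e); s=np.array([q[0],-q[1]])/-q[2]; s=s*(1+c['k1']*(s@s))
          ~~~^^^^^^
  File "h.py", line 5, in cam
    c=calibration(n)
ValueError: time passes only in moves, steps and waits
```

```bash
python3 - <<'E'
s=open('h.py').read()
s=s.replace("def cam(n,st=None):\n    c=calibration(n)","_C={n:calibration(n) for n in('scene','top','wrist')}\ndef cam(n,st=None):\n    c=_C[n]")
open('h.py','w').write(s)
E
python3 - <<'E'
from h import *
ms={}
for n in('top','scene'):
    m,b=wood(n,cv2.imread(f'pics/{n}0.png')[:,:,::-1].copy()); ms[n]=m&b if n=='top' else m
for k,g in dict(LL=(.515,.38,-.29),UL=(.614,.272,-.265),UR=(.615,.066,.298),LM=(.505,.16,.048)).items():
    print(k,[ (lambda r:(r[0].round(4),round(r[1],3)))(fit({n:ms[n]},g)) for n in('top',)])
E
```

```text
LL [(array([ 0.517 ,  0.3826, -0.2835]), np.float64(0.048))]
UL [(array([ 0.6159,  0.274 , -0.2641]), np.float64(0.049))]
UR [(array([0.6162, 0.0667, 0.2798]), np.float64(0.051))]
LM [(array([0.5067, 0.1623, 0.0718]), np.float64(0.05))]
```

Emit:
{"fn": "apply_moves", "kwargs": {
  "dp": [
    [-0.0215, -0.002, 0.037],
    [-0.0215, -0.002, 0.037],
    [-0.0215, -0.001, 0.037],
    [0, 0, 0],
    [0, 0, 0],
    [0, 0, 0]
  ],
  "twist": [
    [0, 0, 0],
    [0, 0, 0],
    [0, 0, 0],
    [0, 0.14, 0],
    [0, 0, 0],
    [0, 0, 0]
  ],
  "fingers": [0, 0, 0, 0, 0, 0]
}}

```text
time: 9.0
position: [0.548, 0.1601, 0.0692]
tool_rot: [-0.001, -2.357, 0.015]
ft_force: [0.3, 0.2, -0.1]
grip_width: 0.998
grip_force: 0.0
```

```bash
cat >> h.py <<'E'
def goal(c,psi,th,off=.012,flip=False):
    M=R.from_euler('z',psi).as_matrix()@np.diag([-1,1,-1.])@R.from_euler('y',th).as_matrix()
    if flip: M=M@np.diag([-1,-1,1.])
    return np.array(c)+off*M[:,2],M
def to(T,M):
    s=S(); A=R.from_rotvec(s['tool_rot']).as_matrix()
    print('dp in tool',(A.T@(T-s['position'])).round(4),'in goal frame',(M.T@(T-s['position'])).round(4),'twist',R.from_matrix(A.T@M).as_rotvec().round(3))
E
python3 -c "
from h import *
to(*goal((.506,.161,.028),.06,.785))"
```

```text
t 9.0 p [0.548  0.1601 0.0692] R [[-0.708, -0.004, -0.706], [0.005, 1.0, -0.011], [0.706, -0.011, -0.708]] F [ 0.3  0.2 -0.1] g 0.998 0.0 q [-0.17  0.9  -0.12  1.06 -0.1   1.95  1.3 ]
dp in tool [0.0006 0.0012 0.0709] in goal frame [0.0005 0.0035 0.0708] twist [ 0.032  0.    -0.048]
```

Approach, grip, and lift.

Emit:
{"fn": "apply_moves", "kwargs": {
  "dp": [
    [0, 0.001, 0.035],
    [0, 0, 0.036],
    [0, 0, 0],
    [0, 0, 0],
    [0, 0, 0],
    [0, 0, 0],
    [0, 0, 0],
    [0, 0, 0],
    [0, 0, 0]
  ],
  "twist": [
    [0.03, 0, -0.05],
    [0, 0, 0],
    [0, 0, 0],
    [0, 0, 0],
    [0, 0, 0],
    [0, 0, 0],
    [0, 0, 0],
    [0, 0, 0],
    [0, 0, 0]
  ],
  "fingers": [0, 0, 0, 0.5, 0.5, 0.5, 0.5, 0.5, 0.5],
  "newtons": 20
}}

```text
time: 9.9
position: [0.4994, 0.1602, 0.0213]
tool_rot: [0.074, -2.358, 0.02]
ft_force: [3.8, 0.2, 5.6]
grip_width: 0.733
grip_force: 20.0
```

```bash
python3 -c "
from h import *
to(*goal((.506,.161,.028),.06,.785))"
```

```text
t 9.9 p [0.4994 0.1602 0.0213] R [[-0.708, -0.06, -0.704], [-0.048, 0.998, -0.037], [0.705, 0.007, -0.709]] F [3.8 0.2 5.6] g 0.733 20.0 q [-0.17  0.85 -0.14  1.25 -0.07  1.81  1.34]
dp in tool [0.0001 0.0004 0.0026] in goal frame [0.0001 0.0004 0.0026] twist [0.005 0.003 0.005]
```

Emit:
{"fn": "apply_moves", "kwargs": {
  "dp": [
    [0.028, 0, -0.028],
    [0.028, 0, -0.028],
    [0, 0, 0],
    [0, 0, 0],
    [0, 0, 0],
    [0, 0, 0],
    [0, 0, 0],
    [0, 0, 0],
    [0, 0, 0],
    [0, 0, 0]
  ],
  "twist": [
    [0, 0, 0],
    [0, 0, 0],
    [0, 0, 0.15],
    [0, 0, 0.15],
    [0, 0, 0.15],
    [0, 0, 0.15],
    [0, 0, 0.15],
    [0, 0, 0.15],
    [0, 0, 0.15],
    [0, 0, 0.15]
  ],
  "fingers": [0.5, 0.5, 0.5, 0.5, 0.5, 0.5, 0.5, 0.5, 0.5, 0.5],
  "newtons": 40
}}

```text
time: 10.9
position: [0.498, 0.1598, 0.0987]
tool_rot: [-1.319, -2.053, 0.59]
ft_force: [-0.2, -0.6, -0.2]
grip_width: 0.729
grip_force: 40.0
```

Emit:
{"fn": "apply_moves", "kwargs": {
  "dp": [
    [0, 0, 0],
    [0, 0, 0],
    [0, 0, 0],
    [0, 0, 0],
    [0, 0, 0],
    [0, 0, 0],
    [0, 0, 0],
    [0, 0, 0],
    [0, 0, 0],
    [0, 0, 0]
  ],
  "twist": [
    [0, 0, 0.15],
    [0, 0, 0.15],
    [0, 0, 0.15],
    [0, 0, 0.15],
    [0, 0, 0.15],
    [0, 0, 0.15],
    [0, 0, 0.15],
    [0, 0, 0.15],
    [0, 0, 0.15],
    [0, 0, 0.15]
  ],
  "fingers": [0.5, 0.5, 0.5, 0.5, 0.5, 0.5, 0.5, 0.5, 0.5, 0.5]
}}

```text
time: 11.9
position: [0.498, 0.1599, 0.0987]
tool_rot: [-2.687, -0.685, 1.125]
ft_force: [-0.5, 1.0, -0.1]
grip_width: 0.732
grip_force: 40.0
```

Emit:
{"fn": "apply_moves", "kwargs": {
  "dp": [
    [0, 0, 0],
    [0, 0, 0],
    [0, 0, 0],
    [0, 0, 0],
    [0, 0, 0],
    [0, 0, 0]
  ],
  "twist": [
    [0, 0, 0.15],
    [0, 0, 0.15],
    [0, 0, 0.14],
    [0, 0, 0],
    [0, 0, 0],
    [0, 0, 0]
  ],
  "fingers": [0.5, 0.5, 0.5, 0.5, 0.5, 0.5]
}}

```text
time: 12.5
position: [0.4979, 0.1598, 0.099]
tool_rot: [2.888, 0.098, -1.196]
ft_force: [0.8, 0.5, -1.4]
grip_width: 0.729
grip_force: 40.0
```

```bash
python3 -c "
from h import *
to(*goal((.506,.161,.028),.06,.785,.0094,True))"
```

```text
t 12.5 p [0.4979 0.1598 0.099 ] R [[0.706, 0.063, -0.706], [0.052, -0.998, -0.038], [-0.707, -0.01, -0.707]] F [ 0.8  0.5 -1.4] g 0.729 40.0 q [-0.61  0.84  0.6   1.24 -0.43  1.98 -1.5 ]
dp in tool [0.056  0.0001 0.0538] in goal frame [ 0.056  -0.0007  0.0538] twist [-0.005 -0.     0.01 ]
```

Emit:
{"fn": "apply_moves", "kwargs": {
  "dp": [
    [0.027, 0, 0.027],
    [0.026, 0, 0.026],
    [0, 0, 0],
    [0.002, 0, 0.002],
    [0, 0, 0],
    [0, 0, 0]
  ],
  "twist": [
    [0, 0, 0],
    [0, 0, 0],
    [0, 0, 0],
    [0, 0, 0],
    [0, 0, 0],
    [0, 0, 0]
  ],
  "fingers": [0.5, 0.5, 0.5, 0.5, 0.5, 0.5]
}}

```text
time: 13.1
position: [0.4983, 0.1604, 0.0221]
tool_rot: [2.888, 0.095, -1.194]
ft_force: [0.4, -0.2, -1.3]
grip_width: 0.731
grip_force: 40.0
```

```bash
python3 -c "
from h import *
to(*goal((.506,.161,.028),.06,.785,.0094,True))"
```

```text
t 13.1 p [0.4983 0.1604 0.0221] R [[0.707, 0.062, -0.705], [0.05, -0.998, -0.037], [-0.706, -0.009, -0.708]] F [ 0.4 -0.2 -1.3] g 0.731 40.0 q [-0.6   0.92  0.58  1.27 -0.45  1.87 -1.48]
dp in tool [ 0.0013 -0.0001 -0.0003] in goal frame [ 0.0013 -0.0001 -0.0003] twist [-0.005 -0.001  0.008]
```

Emit:
{"fn": "apply_moves", "kwargs": {
  "dp": [
    [0.001, 0, 0.001],
    [0, 0, 0],
    [0, 0, 0],
    [0, 0, 0],
    [0, 0, 0],
    [0, 0, 0],
    [0, 0, 0]
  ],
  "twist": [
    [0, 0, 0],
    [0, 0, 0],
    [0, 0, 0],
    [0, 0, 0],
    [0, 0, 0],
    [0, 0, 0],
    [0, 0, 0]
  ],
  "fingers": [0.5, 0.5, 0, 0, 0, 0, 0]
}}

```text
time: 13.8
position: [0.4978, 0.1604, 0.02]
tool_rot: [2.887, 0.094, -1.195]
ft_force: [-0.6, -0.9, -0.2]
grip_width: 0.983
grip_force: 0.0
```

Emit:
{"fn": "apply_moves", "kwargs": {
  "dp": [
    [0, 0, -0.04],
    [0, 0, -0.04],
    [-0.035, 0, -0.035],
    [-0.03, 0, -0.03],
    [0, 0, 0],
    [0, 0, 0]
  ],
  "twist": [
    [0, 0, 0],
    [0, 0, 0],
    [0, 0, 0],
    [0, 0, 0],
    [0, 0, 0],
    [0, 0, 0]
  ],
  "fingers": [0, 0, 0, 0, 0, 0]
}}

```text
time: 14.4
position: [0.5464, 0.1622, 0.105]
tool_rot: [2.871, 0.089, -1.248]
ft_force: [0.1, -0.5, -0.1]
grip_width: 0.999
grip_force: 0.0
```

```bash
python3 -c "
from h import *
print(goal((.6155,.0665,.028),.285,-.5,.012,True))
to(*goal((.6155,.0665,.028),.285,-.5,.012,True))
to(*goal((.6155,.0665,.028),.285,0,-.1,True))"
```

```text
(array([0.62102104, 0.06811753, 0.01746901]), array([[ 0.84218233,  0.28115745,  0.4600863 ],
       [ 0.24673888, -0.95966165,  0.13479406],
       [ 0.47942554,  0.        , -0.87758256]]))
t 14.4 p [0.5464 0.1622 0.105 ] R [[0.681, 0.056, -0.731], [0.048, -0.998, -0.032], [-0.731, -0.014, -0.682]] F [ 0.1 -0.5 -0.1] g 0.999 0.0 q [-0.31  0.9   0.13  1.02 -0.23  2.05 -1.7 ]
dp in tool [0.1103 0.0994 0.0082] in goal frame [-0.0023  0.1113  0.0985] twist [-0.054  1.312 -0.241]
t 14.4 p [0.5464 0.1622 0.105 ] R [[0.681, 0.056, -0.731], [0.048, -0.998, -0.032], [-0.731, -0.014, -0.682]] F [ 0.1 -0.5 -0.1] g 0.999 0.0 q [-0.31  0.9   0.13  1.02 -0.23  2.05 -1.7 ]
dp in tool [ 0.0256  0.0991 -0.0632] in goal frame [ 0.0394  0.1113 -0.023 ] twist [-0.107  0.815 -0.21 ]
```

Emit:
{"fn": "apply_moves", "kwargs": {
  "dp": [
    [0, 0, -0.02],
    [0, 0, 0],
    [0, 0, 0],
    [0, 0, 0],
    [0, 0, 0],
    [0, 0, 0],
    [0, 0, 0],
    [0, 0, 0],
    [0, 0, 0],
    [0, 0, 0]
  ],
  "twist": [
    [-0.006, 0.146, -0.027],
    [-0.006, 0.146, -0.027],
    [-0.006, 0.146, -0.027],
    [-0.006, 0.146, -0.027],
    [-0.006, 0.146, -0.027],
    [-0.006, 0.146, -0.027],
    [-0.006, 0.146, -0.027],
    [-0.006, 0.146, -0.027],
    [-0.006, 0.146, -0.025],
    [0, 0, 0]
  ],
  "fingers": [0, 0, 0, 0, 0, 0, 0, 0, 0, 0]
}}

```text
time: 15.4
position: [0.5505, 0.1578, 0.109]
tool_rot: [-2.955, -0.421, -0.732]
ft_force: [-1.5, -0.2, -1.8]
grip_width: 0.998
grip_force: 0.0
```

Emit:
{"fn": "apply_moves", "kwargs": {
  "dp": [
    [0, 0.037, 0],
    [0, 0.037, 0],
    [0, 0.037, 0],
    [0, 0, 0],
    [0, 0, 0]
  ],
  "twist": [
    [0, 0, 0],
    [0, 0, 0],
    [0, 0, 0],
    [0, 0, 0],
    [0, 0, 0]
  ],
  "fingers": [0, 0, 0, 0, 0]
}}

```text
time: 15.9
position: [0.5925, 0.0543, 0.1182]
tool_rot: [-2.949, -0.416, -0.751]
ft_force: [-0.3, 1.5, -0.2]
grip_width: 0.994
grip_force: 0.0
```

```bash
python3 -c "
from h import *
to(*goal((.6155,.0665,.028),.285,-.5,.012,True))
blanks()"
```

```text
t 15.9 p [0.5925 0.0543 0.1182] R [[0.844, 0.277, 0.459], [0.243, -0.961, 0.134], [0.479, -0.001, -0.878]] F [-0.3  1.5 -0.2] g 0.994 0.0 q [-0.38 -0.09  0.3   2.17 -0.14  0.57 -1.27]
dp in tool [-0.0207 -0.0052  0.1034] in goal frame [-0.0208 -0.0053  0.1034] twist [ 0.001  0.001 -0.004]
blank [ 0.6159  0.2736 -0.2629] err 0.053 area 630
blank [ 0.6276  0.0701 -0.1085] err 0.566 area 272
blank [ 0.5171  0.3827 -0.2766] err 0.05 area 623
blank [0.5055 0.1642 0.0438] err 0.091 area 564
```

Emit:
{"fn": "apply_moves", "kwargs": {
  "dp": [
    [-0.0205, -0.005, 0.02],
    [0, 0, 0.04],
    [0, 0, 0.042],
    [0, 0, 0],
    [0, 0, 0],
    [0, 0, 0],
    [0, 0, 0],
    [0, 0, 0],
    [0, 0, 0],
    [0, 0, 0]
  ],
  "twist": [
    [0, 0, 0],
    [0, 0, 0],
    [0, 0, 0],
    [0, 0, 0],
    [0, 0, 0],
    [0, 0, 0],
    [0, 0, 0],
    [0, 0, 0],
    [0, 0, 0],
    [0, 0, 0]
  ],
  "fingers": [0, 0, 0, 0, 0.5, 0.5, 0.5, 0.5, 0.5, 0.5]
}}

```text
time: 16.95
position: [0.6217, 0.0706, 0.0222]
tool_rot: [-2.945, -0.424, -0.76]
ft_force: [-6.0, -1.1, 7.7]
grip_width: 0.728
grip_force: 40.0
```

```bash
python3 -c "
from h import *
to(*goal((.6155,.0665,.028),.285,-.5,.012,True))"
```

```text
t 16.95 p [0.6217 0.0706 0.0222] R [[0.839, 0.282, 0.464], [0.247, -0.959, 0.136], [0.484, 0.0, -0.875]] F [-6.  -1.1  7.7] g 0.728 40.0 q [-0.38  0.13  0.3   2.19 -0.39  0.35 -1.05]
dp in tool [-0.0034  0.0021  0.0035] in goal frame [-0.0034  0.0021  0.0035] twist [-0.    -0.005  0.001]
```

Emit:
{"fn": "apply_moves", "kwargs": {
  "dp": [
    [0.0195, 0, -0.035],
    [0.015, 0, -0.025],
    [0, 0, 0]
  ],
  "twist": [
    [0, 0, 0],
    [0, 0, 0],
    [0, 0, 0]
  ],
  "fingers": [0.5, 0.5, 0.5]
}}

```text
time: 17.25
position: [0.6259, 0.0713, 0.0957]
tool_rot: [-2.942, -0.424, -0.771]
ft_force: [1.7, 0.6, 0.0]
grip_width: 0.727
grip_force: 40.0
```

```bash
cat >> h.py <<'E'
def goal2(c,psi,th,o,flip=False):
    T,M=goal(c,psi,th,0,flip); return T-M@np.array(o),M
E
python3 -c "
from h import *
for th in (.6,1.05):
  T,M=goal2((.505,.045,.028),0.05,th,(-.0034,.002,-.0085),True); print(T); to(T+[0,0,.035],M)"
```

```text
[0.50290921 0.04689788 0.01906486]
t 17.25 p [0.6259 0.0713 0.0957] R [[0.836, 0.282, 0.471], [0.246, -0.959, 0.137], [0.49, 0.001, -0.872]] F [1.7 0.6 0. ] g 0.727 40.0 q [-0.45  0.02  0.35  2.14 -0.2   0.5  -1.23]
dp in tool [-0.1293 -0.0113 -0.0249] in goal frame [-0.0789  0.0182  0.1045] twist [ 0.012 -1.107  0.248]
[0.49922579 0.04671355 0.02082141]
t 17.25 p [0.6259 0.0713 0.0957] R [[0.836, 0.282, 0.471], [0.246, -0.959, 0.137], [0.49, 0.001, -0.872]] F [1.7 0.6 0. ] g 0.727 40.0 q [-0.45  0.02  0.35  2.14 -0.2   0.5  -1.23]
dp in tool [-0.1316 -0.0122 -0.0282] in goal frame [-0.029   0.0182  0.1307] twist [ 0.071 -1.555  0.252]
```

Emit:
{"fn": "apply_moves", "kwargs": {
  "dp": [
    [0, 0, 0],
    [0, 0, 0],
    [0, 0, 0],
    [0, 0, 0],
    [0, 0, 0],
    [0, 0, 0],
    [0, 0, 0]
  ],
  "twist": [
    [0.007, -0.146, 0.024],
    [0.007, -0.146, 0.024],
    [0.007, -0.146, 0.024],
    [0.007, -0.146, 0.024],
    [0.007, -0.146, 0.024],
    [0.007, -0.146, 0.024],
    [0, 0, 0]
  ],
  "fingers": [0.5, 0.5, 0.5, 0.5, 0.5, 0.5, 0.5]
}}

```text
time: 17.95
position: [0.6214, 0.0716, 0.0787]
tool_rot: [-3.054, -0.245, 0.616]
ft_force: [-0.5, 0.2, -3.5]
grip_width: 0.728
grip_force: 40.0
```

```bash
python3 -c "
from h import *
T,M=goal2((.505,.045,.028),0.05,1.05,(-.0034,.002,-.0085),True); print(T); to(T+[0,0,.045],M)"
```

```text
[0.49922579 0.04671355 0.02082141]
t 17.95 p [0.6214 0.0716 0.0787] R [[0.91, 0.15, -0.387], [0.156, -0.988, -0.015], [-0.384, -0.047, -0.922]] F [-0.5  0.2 -3.5] g 0.728 40.0 q [-0.36  0.7   0.37  1.25 -0.23  1.63 -1.41]
dp in tool [-0.1101  0.0068  0.0595] in goal frame [-0.0502  0.0187  0.1133] twist [ 0.032 -0.652  0.108]
```

Emit:
{"fn": "apply_moves", "kwargs": {
  "dp": [
    [-0.0365, 0.002, 0.02],
    [-0.0365, 0.002, 0.02],
    [-0.0365, 0.003, 0.02],
    [0, 0, 0],
    [0, 0, 0],
    [0, 0, 0],
    [0, 0, 0],
    [0, 0, 0],
    [0, 0, 0],
    [0, 0, 0]
  ],
  "twist": [
    [0, 0, 0],
    [0, 0, 0],
    [0, 0, 0],
    [0.006, -0.13, 0.022],
    [0.006, -0.13, 0.022],
    [0.006, -0.13, 0.022],
    [0.006, -0.13, 0.022],
    [0.006, -0.13, 0.022],
    [0, 0, 0],
    [0, 0, 0]
  ],
  "fingers": [0.5, 0.5, 0.5, 0.5, 0.5, 0.5, 0.5, 0.5, 0.5, 0.5]
}}

```text
time: 18.95
position: [0.4941, 0.0464, 0.0682]
tool_rot: [2.776, 0.088, -1.432]
ft_force: [-0.5, -1.2, -0.1]
grip_width: 0.732
grip_force: 40.0
```

```bash
python3 -c "
from h import *
T,M=goal2((.505,.045,.028),0.05,1.05,(-.0034,.002,-.0085),True); print(T); to(T,M)"
```

```text
[0.49922579 0.04671355 0.02082141]
t 18.95 p [0.4941 0.0464 0.0682] R [[0.578, 0.058, -0.814], [0.043, -0.998, -0.04], [-0.815, -0.011, -0.58]] F [-0.5 -1.2 -0.1] g 0.732 40.0 q [-0.2   0.9   0.15  1.18 -0.12  2.02 -1.55]
dp in tool [0.0416 0.0005 0.0233] in goal frame [ 0.0436 -0.0001  0.0191] twist [ 0.    -0.098  0.014]
```

Emit:
{"fn": "apply_moves", "kwargs": {
  "dp": [
    [0.017, 0, 0.01],
    [0.017, 0, 0.01],
    [0, 0, 0],
    [0, 0, 0],
    [0, 0, 0]
  ],
  "twist": [
    [0, 0, 0],
    [0, 0, 0],
    [0, -0.1, 0],
    [0, 0, 0],
    [0, 0, 0]
  ],
  "fingers": [0.5, 0.5, 0.5, 0.5, 0.5]
}}

```text
time: 19.45
position: [0.4919, 0.0467, 0.0233]
tool_rot: [2.7, 0.085, -1.559]
ft_force: [-0.0, -0.1, -0.5]
grip_width: 0.729
grip_force: 40.0
```

```bash
python3 -c "
from h import *
T,M=goal2((.505,.045,.028),0.05,1.05,(-.0034,.002,-.0085),True); print(T); to(T,M)"
```

```text
[0.49922579 0.04671355 0.02082141]
t 19.45 p [0.4919 0.0467 0.0233] R [[0.499, 0.058, -0.865], [0.036, -0.998, -0.046], [-0.866, -0.008, -0.5]] F [-0.  -0.1 -0.5] g 0.729 40.0 q [-0.12  1.02  0.02  1.12 -0.06  2.05 -1.61]
dp in tool [ 0.0058  0.0005 -0.0051] in goal frame [ 0.0058  0.0004 -0.0051] twist [ 0.003 -0.003  0.011]
```

Emit:
{"fn": "apply_moves", "kwargs": {
  "dp": [
    [0.0015, 0, 0.001],
    [0.001, 0, 0],
    [0, 0, 0],
    [0, 0, 0]
  ],
  "twist": [
    [0, 0, 0],
    [0, 0, 0],
    [0, 0, 0],
    [0, 0, 0]
  ],
  "fingers": [0.5, 0.5, 0.5, 0.5]
}}

```text
time: 19.85
position: [0.4928, 0.047, 0.0222]
tool_rot: [2.702, 0.086, -1.557]
ft_force: [0.8, -0.7, 0.1]
grip_width: 0.729
grip_force: 40.0
```

Emit:
{"fn": "apply_moves", "kwargs": {
  "dp": [
    [0, 0, 0],
    [0, 0, 0],
    [0, 0, 0],
    [0, 0, 0],
    [0, 0, 0],
    [0, 0, -0.02],
    [0, 0, -0.03],
    [-0.02, 0, -0.03],
    [-0.03, 0, -0.03],
    [0, 0, 0]
  ],
  "twist": [
    [0, 0, 0],
    [0, 0, 0],
    [0, 0, 0],
    [0, 0, 0],
    [0, 0, 0],
    [0, 0, 0],
    [0, 0, 0],
    [0, 0.1, 0],
    [0, 0.1, 0],
    [0, 0.1, 0]
  ],
  "fingers": [0, 0, 0, 0, 0, 0, 0, 0, 0, 0]
}}

```text
time: 20.85
position: [0.5356, 0.0489, 0.1121]
tool_rot: [2.948, 0.089, -1.054]
ft_force: [0.8, 0.2, 0.3]
grip_width: 1.0
grip_force: 0.0
```

```bash
python3 -c "
from h import *
to(*goal((.616,.273,.028),-.265,-.5,.009,True))
to(*goal((.516,.3815,.028),-.283,.75,.009,True))"
```

```text
t 20.85 p [0.5356 0.0489 0.1121] R [[0.772, 0.056, -0.633], [0.05, -0.998, -0.028], [-0.634, -0.01, -0.773]] F [0.8 0.2 0.3] g 1.0 0.0 q [-0.18  0.72  0.12  1.23 -0.1   1.88 -1.57]
dp in tool [ 0.1348 -0.2169  0.0114] in goal frame [-0.0237 -0.2374  0.0919] twist [0.021 1.177 0.341]
t 20.85 p [0.5356 0.0489 0.1121] R [[0.772, 0.056, -0.633], [0.05, -0.998, -0.028], [-0.634, -0.01, -0.773]] F [0.8 0.2 0.3] g 1.0 0.0 q [-0.18  0.72  0.12  1.23 -0.1   1.88 -1.57]
dp in tool [ 0.0546 -0.3343  0.077 ] in goal frame [-0.0244 -0.3139  0.1467] twist [ 0.216 -0.061  0.262]
```

Emit:
{"fn": "apply_moves", "kwargs": {
  "dp": [
    [0, 0, 0],
    [0, 0, 0],
    [0, 0, 0],
    [0, 0, 0],
    [0, 0, 0],
    [0, 0, 0],
    [0, 0, 0],
    [0, 0, 0],
    [0, 0, 0],
    [0, 0, 0]
  ],
  "twist": [
    [0, 0, -0.15],
    [0, 0, -0.15],
    [0, 0, -0.15],
    [0, 0, -0.15],
    [0, 0, -0.15],
    [0, 0, -0.15],
    [0, 0, -0.15],
    [0, 0, -0.15],
    [0, 0, -0.15],
    [0, 0, -0.15]
  ],
  "fingers": [0, 0, 0, 0, 0, 0, 0, 0, 0, 0]
}}

```text
time: 21.85
position: [0.5318, 0.0486, 0.1073]
tool_rot: [-1.832, -1.823, 0.697]
ft_force: [0.9, 1.5, 0.2]
grip_width: 1.003
grip_force: 0.0
```

Emit:
{"fn": "apply_moves", "kwargs": {
  "dp": [
    [0, 0, 0],
    [0, 0, 0],
    [0, 0, 0],
    [0, 0, 0],
    [0, 0, 0],
    [0, 0, 0],
    [0, 0, 0],
    [0, 0, 0],
    [0, 0, 0],
    [0, 0, 0]
  ],
  "twist": [
    [0, 0, -0.15],
    [0, 0, -0.15],
    [0, 0, -0.15],
    [0, 0, -0.15],
    [0, 0, -0.15],
    [0, 0, -0.15],
    [0, 0, -0.15],
    [0, 0, -0.15],
    [0, 0, -0.15],
    [0, 0, 0]
  ],
  "fingers": [0, 0, 0, 0, 0, 0, 0, 0, 0, 0]
}}

```text
time: 22.85
position: [0.5318, 0.0484, 0.107]
tool_rot: [-0.283, -2.43, 0.142]
ft_force: [0.2, -0.2, 0.4]
grip_width: 1.002
grip_force: 0.0
```

```bash
python3 -c "
from h import *
to(*goal((.616,.273,.028),-.265,-.5,.009))
blanks()"
```

```text
t 22.85 p [0.5318 0.0484 0.107 ] R [[-0.747, 0.166, -0.644], [0.24, 0.97, -0.028], [0.62, -0.175, -0.765]] F [ 0.2 -0.2  0.4] g 1.002 0.0 q [ 0.21  0.79 -0.53  1.22  0.2   1.91  1.02]
dp in tool [-0.0664  0.2468  0.0034] in goal frame [0.0182 0.2388 0.0891] twist [-0.195 -1.169  0.084]
blank [ 0.6158  0.2739 -0.2617] err 0.054 area 629
blank [ 0.5171  0.3829 -0.2843] err 0.048 area 625
blank [0.5058 0.1643 0.053 ] err 0.06 area 584
blank [0.4996 0.0505 0.0398] err 0.047 area 570
```

Emit:
{"fn": "apply_moves", "kwargs": {
  "dp": [
    [0, 0, 0],
    [0, 0, 0],
    [0, 0, 0],
    [0, 0, 0],
    [0, 0, 0],
    [0, 0, 0],
    [0, 0, 0],
    [0, 0, 0],
    [0, 0, 0]
  ],
  "twist": [
    [-0.024, -0.146, 0.01],
    [-0.024, -0.146, 0.01],
    [-0.024, -0.146, 0.01],
    [-0.024, -0.146, 0.01],
    [-0.024, -0.146, 0.01],
    [-0.024, -0.146, 0.01],
    [-0.024, -0.146, 0.01],
    [-0.024, -0.146, 0.01],
    [0, 0, 0]
  ],
  "fingers": [0, 0, 0, 0, 0, 0, 0, 0, 0]
}}

```text
time: 23.8
position: [0.5227, 0.0456, 0.1013]
tool_rot: [0.346, 2.63, -0.102]
ft_force: [-0.8, -0.9, -1.1]
grip_width: 1.002
grip_force: 0.0
```

Emit:
{"fn": "apply_moves", "kwargs": {
  "dp": [
    [0.004, 0.047, 0],
    [0.004, 0.047, 0],
    [0.003, 0.047, 0],
    [0.003, 0.047, 0],
    [0.003, 0.047, 0],
    [0, 0, 0],
    [0, 0, 0]
  ],
  "twist": [
    [0, 0, 0],
    [0, 0, 0],
    [0, 0, 0],
    [0, 0, 0],
    [0, 0, 0],
    [0, 0, 0],
    [0, 0, 0]
  ],
  "fingers": [0, 0, 0, 0, 0, 0, 0]
}}

```text
time: 24.5
position: [0.5776, 0.2814, 0.0971]
tool_rot: [0.345, 2.628, -0.09]
ft_force: [-0.2, -1.3, 0.1]
grip_width: 1.0
grip_force: 0.0
```

```bash
python3 -c "
from h import *
to(*goal((.616,.273,.028),-.265,-.5,.009))"
```

```text
t 24.5 p [0.5776 0.2814 0.0971] R [[-0.85, 0.259, 0.458], [0.227, 0.966, -0.124], [-0.475, -0.002, -0.88]] F [-0.2 -1.3  0.1] g 1.0 0.0 q [ 0.13  0.31 -0.98  1.92  0.87  0.97  0.02]
dp in tool [-0.0019  0.0019  0.0885] in goal frame [-0.0014  0.0019  0.0885] twist [-0.    -0.006  0.004]
```

Emit:
{"fn": "apply_moves", "kwargs": {
  "dp": [
    [-0.002, 0.002, 0.03],
    [0, 0, 0.03],
    [0, 0, 0.028],
    [0, 0, 0],
    [0, 0, 0],
    [0, 0, 0],
    [0, 0, 0],
    [0, 0, 0],
    [0, 0, 0],
    [0, 0, 0]
  ],
  "twist": [
    [0, 0, 0],
    [0, 0, 0],
    [0, 0, 0],
    [0, 0, 0],
    [0, 0, 0],
    [0, 0, 0],
    [0, 0, 0],
    [0, 0, 0],
    [0, 0, 0],
    [0, 0, 0]
  ],
  "fingers": [0, 0, 0, 0, 0.5, 0.5, 0.5, 0.5, 0.5, 0.5]
}}

```text
time: 25.5
position: [0.6207, 0.2704, 0.0232]
tool_rot: [0.343, 2.622, -0.091]
ft_force: [-4.0, -1.6, 6.5]
grip_width: 0.727
grip_force: 40.0
```

```bash
python3 -c "
from h import *
to(*goal((.616,.273,.028),-.265,-.5,.009))"
```

```text
t 25.5 p [0.6207 0.2704 0.0232] R [[-0.848, 0.258, 0.463], [0.225, 0.966, -0.126], [-0.48, -0.003, -0.877]] F [-4.  -1.6  6.5] g 0.727 40.0 q [ 0.06  0.47 -0.87  1.92  1.06  0.9  -0.09]
dp in tool [0.0022 0.0013 0.0023] in goal frame [0.0023 0.0013 0.0023] twist [-0.     0.001  0.005]
```

Emit:
{"fn": "apply_moves", "kwargs": {
  "dp": [
    [-0.02, 0, -0.035],
    [-0.015, 0, -0.028],
    [0, 0, 0],
    [0, 0, 0],
    [0, 0, 0],
    [0, 0, 0],
    [0, 0, 0],
    [0, 0, 0],
    [0, 0, 0]
  ],
  "twist": [
    [0, 0, 0],
    [0, 0, 0],
    [0, 0.145, 0],
    [0, 0.145, 0],
    [0, 0.145, 0],
    [0, 0.145, 0],
    [0, 0.145, 0],
    [0, 0.145, 0],
    [0, 0, 0]
  ],
  "fingers": [0.5, 0.5, 0.5, 0.5, 0.5, 0.5, 0.5, 0.5, 0.5]
}}

```text
time: 26.4
position: [0.6244, 0.2655, 0.0863]
tool_rot: [-0.374, -2.738, -0.063]
ft_force: [0.3, -1.7, -1.5]
grip_width: 0.734
grip_force: 40.0
```

```bash
python3 -c "
from h import *
T,M=goal2((.565,.25,.028),-.5,1.0,(.0022,.0013,-.0067)); print(T); to(T+[0,0,.045],M)"
```

```text
[0.56047221 0.2509922  0.02252874]
t 26.4 p [0.6244 0.2655 0.0863] R [[-0.894, 0.267, -0.359], [0.25, 0.964, 0.093], [0.371, -0.007, -0.929]] F [ 0.3 -1.7 -1.5] g 0.734 40.0 q [ 0.17  0.92 -0.96  1.13  0.42  1.65  0.64]
dp in tool [ 0.0466 -0.0309  0.039 ] in goal frame [ 0.0108 -0.0433  0.0515] twist [-0.154  0.618  0.176]
```

Emit:
{"fn": "apply_moves", "kwargs": {
  "dp": [
    [0.024, -0.015, 0.02],
    [0.024, -0.016, 0.02],
    [0, 0, 0],
    [0, 0, 0],
    [0, 0, 0],
    [0, 0, 0],
    [0, 0, 0],
    [0, 0, 0],
    [0, 0, 0]
  ],
  "twist": [
    [0, 0, 0],
    [0, 0, 0],
    [-0.031, 0.124, 0.035],
    [-0.031, 0.124, 0.035],
    [-0.031, 0.124, 0.035],
    [-0.031, 0.124, 0.035],
    [-0.031, 0.124, 0.035],
    [0, 0, 0],
    [0, 0, 0]
  ],
  "fingers": [0.5, 0.5, 0.5, 0.5, 0.5, 0.5, 0.5, 0.5, 0.5]
}}

```text
time: 27.3
position: [0.5552, 0.2558, 0.0738]
tool_rot: [-0.52, -2.099, -0.292]
ft_force: [-0.5, 0.7, -0.2]
grip_width: 0.73
grip_force: 40.0
```

```bash
python3 -c "
from h import *
T,M=goal2((.565,.25,.028),-.5,1.05,(.0022,.0013,-.0067)); print(T); to(T,M)"
```

```text
[0.56023712 0.25112063 0.02275794]
t 27.3 p [0.5552 0.2558 0.0738] R [[-0.485, 0.47, -0.737], [0.251, 0.883, 0.397], [0.838, 0.007, -0.546]] F [-0.5  0.7 -0.2] g 0.73 40.0 q [ 0.29  1.19 -0.97  1.02  0.07  1.87  0.55]
dp in tool [-0.0464 -0.0022  0.0223] in goal frame [-0.0476 -0.0017  0.0196] twist [-0.005  0.057  0.012]
```

Emit:
{"fn": "apply_moves", "kwargs": {
  "dp": [
    [-0.02, -0.001, 0.01],
    [-0.02, -0.001, 0.01],
    [0, 0, 0],
    [0, 0, 0],
    [0, 0, 0]
  ],
  "twist": [
    [0, 0.075, 0],
    [0, 0, 0],
    [0, 0, 0],
    [0, 0, 0],
    [0, 0, 0]
  ],
  "fingers": [0.5, 0.5, 0.5, 0.5, 0.5]
}}

```text
time: 27.8
position: [0.5581, 0.2532, 0.0319]
tool_rot: [-0.5, -2.028, -0.308]
ft_force: [-0.6, 1.1, -0.0]
grip_width: 0.73
grip_force: 40.0
```

```bash
python3 -c "
from h import *
T,M=goal2((.565,.25,.028),-.5,1.07,(.0022,.0013,-.0067)); print(T); to(T,M)"
```

```text
[0.56014595 0.25117044 0.02285333]
t 27.8 p [0.5581 0.2532 0.0319] R [[-0.43, 0.47, -0.771], [0.22, 0.883, 0.416], [0.876, 0.009, -0.483]] F [-0.6  1.1 -0. ] g 0.73 40.0 q [ 0.27  1.29 -0.95  0.96  0.07  1.89  0.58]
dp in tool [-0.0092 -0.0009  0.0019] in goal frame [-0.0092 -0.0008  0.0019] twist [-0.005  0.003  0.013]
```

Emit:
{"fn": "apply_moves", "kwargs": {
  "dp": [
    [-0.006, 0, 0.0035],
    [-0.0015, 0, 0.0005],
    [-0.0005, 0, 0],
    [0, 0, 0]
  ],
  "twist": [
    [0, 0, 0],
    [0, 0, 0],
    [0, 0, 0],
    [0, 0, 0]
  ],
  "fingers": [0.5, 0.5, 0.5, 0.5]
}}

```text
time: 28.2
position: [0.5582, 0.2527, 0.0227]
tool_rot: [-0.5, -2.024, -0.31]
ft_force: [2.1, 0.0, 4.8]
grip_width: 0.727
grip_force: 40.0
```

Emit:
{"fn": "apply_moves", "kwargs": {
  "dp": [
    [0, 0, 0],
    [0, 0, 0],
    [0, 0, 0],
    [0, 0, 0],
    [0, 0, 0],
    [0, 0, -0.02],
    [0, 0, -0.03],
    [0.02, 0, -0.03],
    [0.03, 0, -0.03],
    [0, 0, 0]
  ],
  "twist": [
    [0, 0, 0],
    [0, 0, 0],
    [0, 0, 0],
    [0, 0, 0],
    [0, 0, 0],
    [0, 0, 0],
    [0, 0, 0],
    [0, -0.1, 0],
    [0, -0.1, 0],
    [0, -0.1, 0]
  ],
  "fingers": [0, 0, 0, 0, 0, 0, 0, 0, 0, 0]
}}

```text
time: 29.2
position: [0.6213, 0.2201, 0.1238]
tool_rot: [-0.578, -2.323, -0.251]
ft_force: [0.8, 0.6, 1.1]
grip_width: 1.0
grip_force: 0.0
```

```bash
python3 -c "
from h import *
to(*goal((.516,.3815,.028),-.283,.785,.009))
blanks()"
```

```text
t 29.2 p [0.6213 0.2201 0.1238] R [[-0.641, 0.474, -0.603], [0.334, 0.88, 0.337], [0.691, 0.014, -0.723]] F [0.8 0.6 1.1] g 1.0 0.0 q [ 0.26  1.07 -0.94  0.91  0.17  1.89  0.57]
dp in tool [0.0554 0.0893 0.196 ] in goal frame [0.0357 0.1255 0.1801] twist [ 0.158  0.024 -0.141]
blank [ 0.5633  0.2538 -0.5034] err 0.045 area 606
blank [ 0.5172  0.3829 -0.2803] err 0.049 area 624
blank [0.506  0.1643 0.0482] err 0.06 area 581
blank [0.4996 0.0508 0.0401] err 0.049 area 569
```

```bash
python3 -c "
from h import *
to(*goal((.563,.253,.028),-.503,-.5,.007))"
```

```text
t 29.25 p [0.6192 0.2222 0.1258] R [[-0.647, 0.469, -0.601], [0.331, 0.883, 0.332], [0.687, 0.016, -0.727]] F [2.4 3.6 4.4] g 1.001 0.0 q [ 0.26  1.07 -0.95  0.92  0.17  1.89  0.57]
dp in tool [-0.0273 -0.0008  0.1173] in goal frame [ 1.032e-01 -1.000e-04  6.210e-02] twist [ 0.015 -1.257  0.018]
```

Emit:
{"fn": "apply_moves", "kwargs": {
  "dp": [
    [0, 0, 0],
    [0, 0, 0],
    [0, 0, 0],
    [0, 0, 0],
    [0, 0, 0],
    [0, 0, 0],
    [0, 0, 0],
    [0, 0, 0],
    [0, 0, 0],
    [0, 0, 0]
  ],
  "twist": [
    [0.002, -0.14, 0.002],
    [0.002, -0.14, 0.002],
    [0.002, -0.14, 0.002],
    [0.002, -0.14, 0.002],
    [0.002, -0.14, 0.002],
    [0.002, -0.14, 0.002],
    [0.002, -0.14, 0.002],
    [0.002, -0.14, 0.002],
    [0, -0.14, 0],
    [0, 0, 0]
  ],
  "fingers": [0, 0, 0, 0, 0, 0, 0, 0, 0, 0]
}}

```text
time: 30.25
position: [0.6119, 0.2231, 0.115]
tool_rot: [0.645, 2.587, -0.184]
ft_force: [-0.9, 0.5, -0.9]
grip_width: 1.002
grip_force: 0.0
```

Emit:
{"fn": "apply_moves", "kwargs": {
  "dp": [
    [0.034, 0, 0],
    [0.034, 0, 0],
    [0.034, 0, 0],
    [0, 0, 0],
    [0, 0, 0]
  ],
  "twist": [
    [0, 0, 0],
    [0, 0, 0],
    [0, 0, 0],
    [0, 0, 0],
    [0, 0, 0]
  ],
  "fingers": [0, 0, 0, 0, 0]
}}

```text
time: 30.75
position: [0.5388, 0.262, 0.0691]
tool_rot: [0.658, 2.583, -0.182]
ft_force: [0.3, -0.5, 1.3]
grip_width: 1.001
grip_force: 0.0
```

```bash
python3 -c "
from h import *
to(*goal((.563,.253,.028),-.503,-.5,.007))"
```

```text
t 30.75 p [0.5388 0.262  0.0691] R [[-0.777, 0.481, 0.406], [0.42, 0.876, -0.236], [-0.469, -0.013, -0.883]] F [ 0.3 -0.5  1.3] g 1.001 0.0 q [-0.01  0.33 -0.89  1.94  0.87  1.08 -0.26]
dp in tool [-0.0034  0.0044  0.0553] in goal frame [-0.0027  0.0038  0.0554] twist [-0.011 -0.012  0.007]
```

Emit:
{"fn": "apply_moves", "kwargs": {
  "dp": [
    [-0.003, 0.004, 0.02],
    [0, 0, 0.035],
    [0, 0, 0],
    [0, 0, 0],
    [0, 0, 0],
    [0, 0, 0],
    [0, 0, 0],
    [0, 0, 0],
    [0, 0, 0]
  ],
  "twist": [
    [-0.01, -0.01, 0],
    [0, 0, 0],
    [0, 0, 0],
    [0, 0, 0],
    [0, 0, 0],
    [0, 0, 0],
    [0, 0, 0],
    [0, 0, 0],
    [0, 0, 0]
  ],
  "fingers": [0, 0, 0, 0.5, 0.5, 0.5, 0.5, 0.5, 0.5]
}}

```text
time: 31.65
position: [0.5665, 0.2523, 0.0243]
tool_rot: [0.651, 2.569, -0.169]
ft_force: [-2.6, -0.7, 6.3]
grip_width: 0.726
grip_force: 40.0
```

```bash
python3 -c "
from h import *
to(*goal((.563,.253,.028),-.503,-.5,.007))"
```

```text
t 31.65 p [0.5665 0.2523 0.0243] R [[-0.771, 0.477, 0.422], [0.417, 0.879, -0.231], [-0.481, -0.002, -0.877]] F [-2.6 -0.7  6.3] g 0.726 40.0 q [-0.04  0.42 -0.83  1.95  0.99  1.01 -0.33]
dp in tool [ 0.0012 -0.001   0.0022] in goal frame [ 0.0012 -0.001   0.0022] twist [0.001 0.002 0.006]
```

Emit:
{"fn": "apply_moves", "kwargs": {
  "dp": [
    [-0.018, 0, -0.033],
    [-0.013, 0, -0.024],
    [0, 0, 0],
    [0, 0, 0],
    [0, 0, 0],
    [0, 0, 0],
    [0, 0, 0],
    [0, 0, 0],
    [0, 0, 0],
    [0, 0, 0]
  ],
  "twist": [
    [0, 0, 0],
    [0, 0, 0],
    [0, 0.145, 0],
    [0, 0.145, 0],
    [0, 0.145, 0],
    [0, 0.145, 0],
    [0, 0.145, 0],
    [0, 0.145, 0],
    [0, 0.145, 0],
    [0, 0.145, 0]
  ],
  "fingers": [0.5, 0.5, 0.5, 0.5, 0.5, 0.5, 0.5, 0.5, 0.5, 0.5]
}}

```text
time: 32.65
position: [0.5675, 0.2511, 0.0883]
tool_rot: [-0.616, -2.413, -0.211]
ft_force: [1.5, 0.6, -0.3]
grip_width: 0.728
grip_force: 40.0
```

Emit:
{"fn": "apply_moves", "kwargs": {
  "dp": [
    [0, 0, 0],
    [0, 0, 0],
    [0, 0, 0],
    [0, 0, 0]
  ],
  "twist": [
    [0, 0.145, 0],
    [0, 0.145, 0],
    [0, 0, 0],
    [0, 0, 0]
  ],
  "fingers": [0.5, 0.5, 0.5, 0.5]
}}

```text
time: 33.05
position: [0.5657, 0.2521, 0.0861]
tool_rot: [-0.545, -2.136, -0.276]
ft_force: [-0.9, -0.0, 0.7]
grip_width: 0.728
grip_force: 40.0
```

```bash
python3 -c "
from h import *
T,M=goal2((.565,.25,.028),-.5,1.07,(.001,-.001,-.005)); print(T); to(T,M)"
```

```text
[0.56205169 0.25275016 0.02472218]
t 33.05 p [0.5657 0.2521 0.0861] R [[-0.509, 0.478, -0.716], [0.28, 0.879, 0.387], [0.814, -0.003, -0.581]] F [-0.9 -0.   0.7] g 0.728 40.0 q [ 0.27  1.14 -0.93  1.    0.05  1.87  0.55]
dp in tool [-0.048  -0.001   0.0385] in goal frame [-0.0522 -0.0012  0.0325] twist [-0.004  0.119 -0.002]
```

Emit:
{"fn": "apply_moves", "kwargs": {
  "dp": [
    [-0.02, 0, 0.016],
    [-0.02, -0.001, 0.016],
    [0, 0, 0],
    [0, 0, 0],
    [0, 0, 0]
  ],
  "twist": [
    [0, 0, 0],
    [0, 0, 0],
    [0, 0.119, 0],
    [0, 0, 0],
    [0, 0, 0]
  ],
  "fingers": [0.5, 0.5, 0.5, 0.5, 0.5]
}}

```text
time: 33.55
position: [0.5628, 0.2525, 0.0364]
tool_rot: [-0.515, -2.024, -0.301]
ft_force: [-0.5, 0.2, -0.2]
grip_width: 0.727
grip_force: 40.0
```

```bash
python3 -c "
from h import *
T,M=goal2((.565,.25,.028),-.5,1.07,(.001,-.001,-.005)); print(T); to(T,M)"
```

```text
[0.56205169 0.25275016 0.02472218]
t 33.55 p [0.5628 0.2525 0.0364] R [[-0.424, 0.477, -0.77], [0.232, 0.879, 0.416], [0.876, -0.003, -0.483]] F [-0.5  0.2 -0.2] g 0.727 40.0 q [ 0.25  1.27 -0.91  0.94  0.04  1.9   0.58]
dp in tool [-0.0099 -0.0001  0.0063] in goal frame [-0.0099 -0.0001  0.0063] twist [-0.004  0.003 -0.001]
```

Emit:
{"fn": "apply_moves", "kwargs": {
  "dp": [
    [-0.008, 0, 0.005],
    [-0.0015, 0, 0.001],
    [0, 0, 0],
    [0, 0, 0]
  ],
  "twist": [
    [0, 0, 0],
    [0, 0, 0],
    [0, 0, 0],
    [0, 0, 0]
  ],
  "fingers": [0.5, 0.5, 0.5, 0.5]
}}

```text
time: 33.95
position: [0.5628, 0.2526, 0.0265]
tool_rot: [-0.515, -2.024, -0.302]
ft_force: [0.5, -1.2, 0.6]
grip_width: 0.728
grip_force: 40.0
```

Emit:
{"fn": "apply_moves", "kwargs": {
  "dp": [
    [0, 0, 0],
    [0, 0, 0],
    [0, 0, 0],
    [0, 0, 0],
    [0, 0, 0],
    [0, 0, -0.02],
    [0, 0, -0.03],
    [0.02, 0, -0.03],
    [0.03, 0, -0.03],
    [0, 0, 0]
  ],
  "twist": [
    [0, 0, 0],
    [0, 0, 0],
    [0, 0, 0],
    [0, 0, 0],
    [0, 0, 0],
    [0, 0, 0],
    [0, 0, 0],
    [0, -0.1, 0],
    [0, -0.1, 0],
    [0, 0, 0]
  ],
  "fingers": [0, 0, 0, 0, 0, 0, 0, 0, 0, 0]
}}

```text
time: 34.95
position: [0.6251, 0.2225, 0.134]
tool_rot: [-0.561, -2.227, -0.27]
ft_force: [1.1, 0.2, 0.9]
grip_width: 0.998
grip_force: 0.0
```

```bash
python3 -c "
from h import *
blanks()
to(*goal((.516,.3815,.028),-.283,.785,.009))"
```

```text
blank [ 0.5669  0.2537 -0.5076] err 0.059 area 596
blank [ 0.517   0.3829 -0.2803] err 0.05 area 623
blank [0.5059 0.1642 0.0527] err 0.057 area 584
blank [0.4998 0.0505 0.044 ] err 0.049 area 570
t 35.0 p [0.6243 0.2216 0.1298] R [[-0.574, 0.477, -0.666], [0.307, 0.879, 0.365], [0.759, 0.005, -0.651]] F [-0.5  0.3 -0.9] g 0.999 0.0 q [ 0.22  1.13 -0.9   0.8   0.1   1.99  0.57]
dp in tool [0.0331 0.087  0.2056] in goal frame [0.0331 0.1234 0.1861] twist [ 0.161 -0.076 -0.142]
```

```bash
python3 -c "
from h import *
to(*goal((.5165,.3822,.028),-.282,.62,.009))"
```

```text
t 35.0 p [0.6243 0.2216 0.1298] R [[-0.574, 0.477, -0.666], [0.307, 0.879, 0.365], [0.759, 0.005, -0.651]] F [-0.5  0.3 -0.9] g 0.999 0.0 q [ 0.22  1.13 -0.9   0.8   0.1   1.99  0.57]
dp in tool [0.0316 0.0881 0.2053] in goal frame [0.0614 0.1243 0.178 ] twist [ 0.15  -0.241 -0.156]
```

Emit:
{"fn": "apply_moves", "kwargs": {
  "dp": [
    [0, 0, 0],
    [0, 0, 0],
    [0.0155, 0.031, 0.0245],
    [0.0155, 0.031, 0.0245],
    [0.0155, 0.031, 0.0245],
    [0.0155, 0.031, 0.0245],
    [0, 0, 0],
    [0, 0, 0]
  ],
  "twist": [
    [0.075, -0.12, -0.078],
    [0.075, -0.12, -0.078],
    [0, 0, 0],
    [0, 0, 0],
    [0, 0, 0],
    [0, 0, 0],
    [0, 0, 0],
    [0, 0, 0]
  ],
  "fingers": [0, 0, 0, 0, 0, 0, 0, 0]
}}

```text
time: 35.8
position: [0.5532, 0.3713, 0.0808]
tool_rot: [-0.367, -2.471, -0.116]
ft_force: [-0.0, -0.2, 0.2]
grip_width: 1.0
grip_force: 0.0
```

```bash
python3 -c "
from h import *
to(*goal((.5165,.3822,.028),-.282,.62,.009))"
```

```text
t 35.8 p [0.5532 0.3713 0.0808] R [[-0.763, 0.289, -0.579], [0.234, 0.957, 0.17], [0.603, -0.005, -0.798]] F [-0.  -0.2  0.2] g 1.0 0.0 q [ 0.03  1.03 -0.92  1.03  0.22  1.74  0.54]
dp in tool [-0.0016  0.0001  0.0743] in goal frame [0.0005 0.0003 0.0743] twist [ 0.002 -0.028 -0.012]
```

Emit:
{"fn": "apply_moves", "kwargs": {
  "dp": [
    [0, 0, 0.037],
    [0, 0, 0.037],
    [0, 0, 0],
    [0, 0, 0],
    [0, 0, 0],
    [0, 0, 0],
    [0, 0, 0],
    [0, 0, 0],
    [0, 0, 0]
  ],
  "twist": [
    [0, -0.028, -0.012],
    [0, 0, 0],
    [0, 0, 0],
    [0, 0, 0],
    [0, 0, 0],
    [0, 0, 0],
    [0, 0, 0],
    [0, 0, 0],
    [0, 0, 0]
  ],
  "fingers": [0, 0, 0, 0.5, 0.5, 0.5, 0.5, 0.5, 0.5]
}}

```text
time: 36.7
position: [0.5145, 0.3828, 0.023]
tool_rot: [-0.362, -2.504, -0.121]
ft_force: [2.5, -1.4, 5.0]
grip_width: 0.73
grip_force: 40.0
```

```bash
python3 -c "
from h import *
to(*goal((.5165,.3822,.028),-.282,.62,.009))"
```

```text
t 36.7 p [0.5145 0.3828 0.023 ] R [[-0.783, 0.285, -0.553], [0.23, 0.959, 0.168], [0.578, 0.004, -0.816]] F [ 2.5 -1.4  5. ] g 0.73 40.0 q [ 0.06  1.01 -0.92  1.2   0.23  1.57  0.53]
dp in tool [ 0.0012 -0.0001  0.0037] in goal frame [ 0.0012 -0.      0.0037] twist [ 0.007  0.004 -0.003]
```

Emit:
{"fn": "apply_moves", "kwargs": {
  "dp": [
    [0.026, 0, -0.037],
    [0.026, 0, -0.037],
    [0, 0, 0],
    [0, 0, 0],
    [0, 0, 0],
    [0, 0, 0]
  ],
  "twist": [
    [0, 0, 0],
    [0, 0, 0],
    [0.073, 0, -0.103],
    [0.073, 0, -0.103],
    [0.073, 0, -0.103],
    [0, 0, 0]
  ],
  "fingers": [0.5, 0.5, 0.5, 0.5, 0.5, 0.5]
}}

```text
time: 37.3
position: [0.5108, 0.3861, 0.1119]
tool_rot: [0.125, -2.52, 0.033]
ft_force: [-1.3, 0.4, -1.0]
grip_width: 0.73
grip_force: 40.0
```

Emit:
{"fn": "apply_moves", "kwargs": {
  "dp": [
    [0, 0, 0],
    [0, 0, 0],
    [0, 0, 0],
    [0, 0, 0],
    [0, 0, 0],
    [0, 0, 0],
    [0, 0, 0],
    [0, 0, 0],
    [0, 0, 0],
    [0, 0, 0]
  ],
  "twist": [
    [0, 0, 0.15],
    [0, 0, 0.15],
    [0, 0, 0.15],
    [0, 0, 0.15],
    [0, 0, 0.15],
    [0, 0, 0.15],
    [0, 0, 0.15],
    [0, 0, 0.15],
    [0, 0, 0.15],
    [0, 0, 0.15]
  ],
  "fingers": [0.5, 0.5, 0.5, 0.5, 0.5, 0.5, 0.5, 0.5, 0.5, 0.5]
}}

```text
time: 38.3
position: [0.5139, 0.3818, 0.1121]
tool_rot: [-1.722, -2.007, 0.6]
ft_force: [0.5, 0.9, -0.5]
grip_width: 0.729
grip_force: 40.0
```

```bash
python3 -c "
from h import *
S()"
```

```text
t 38.3 p [0.5139 0.3818 0.1121] R [[-0.139, 0.805, -0.576], [0.989, 0.136, -0.048], [0.04, -0.577, -0.816]] F [ 0.5  0.9 -0.5] g 0.729 40.0 q [-0.22  0.91 -0.64  0.99  0.12  1.86 -0.62]
```

Emit:
{"fn": "apply_moves", "kwargs": {
  "dp": [
    [0, 0, 0],
    [0, 0, 0],
    [0, 0, 0],
    [0, 0, 0],
    [0, 0, 0],
    [0, 0, 0],
    [0, 0, 0],
    [0, 0, 0],
    [0, 0, 0],
    [0, 0, 0]
  ],
  "twist": [
    [0, 0, 0.15],
    [0, 0, 0.15],
    [0, 0, 0.15],
    [0, 0, 0.15],
    [0, 0, 0.15],
    [0, 0, 0.15],
    [0, 0, 0.15],
    [0, 0, 0.15],
    [0, 0, 0.15],
    [0, 0, 0.15]
  ],
  "fingers": [0.5, 0.5, 0.5, 0.5, 0.5, 0.5, 0.5, 0.5, 0.5, 0.5]
}}

```text
time: 39.3
position: [0.5139, 0.3818, 0.1121]
tool_rot: [-2.958, -0.331, 0.948]
ft_force: [0.8, -0.2, -0.0]
grip_width: 0.724
grip_force: 40.0
```

Emit:
{"fn": "apply_moves", "kwargs": {
  "dp": [
    [0, 0, 0],
    [0, 0, 0],
    [0, 0, 0]
  ],
  "twist": [
    [0, 0, 0.14],
    [0, 0, 0],
    [0, 0, 0]
  ],
  "fingers": [0.5, 0.5, 0.5]
}}

```text
time: 39.6
position: [0.5138, 0.382, 0.1123]
tool_rot: [2.968, 0.141, -0.946]
ft_force: [-0.1, -0.1, -0.2]
grip_width: 0.725
grip_force: 40.0
```

```bash
python3 -c "
from h import *
T,M=goal2((.49,.375,.028),0.1,.95,(.001,0,-.0053),True); print(T); to(T+[0,0,.04],M)"
```

```text
[0.48513166 0.37451154 0.0257305 ]
t 39.6 p [0.5138 0.382  0.1123] R [[0.812, 0.093, -0.576], [0.079, -0.996, -0.049], [-0.578, -0.006, -0.816]] F [-0.1 -0.1 -0.2] g 0.725 40.0 q [-0.38  0.85 -0.29  1.   -0.1   1.86 -2.11]
dp in tool [0.0031 0.0051 0.0548] in goal frame [0.0209 0.0046 0.0509] twist [-0.009 -0.333 -0.001]
```

Emit:
{"fn": "apply_moves", "kwargs": {
  "dp": [
    [0.0015, 0.0025, 0.0275],
    [0.0015, 0.0025, 0.0275],
    [0, 0, 0],
    [0, 0, 0],
    [0, 0, 0],
    [0, 0, 0],
    [0, 0, 0]
  ],
  "twist": [
    [0, 0, 0],
    [0, 0, 0],
    [0, -0.111, 0],
    [0, -0.111, 0],
    [0, -0.111, 0],
    [0, 0, 0],
    [0, 0, 0]
  ],
  "fingers": [0.5, 0.5, 0.5, 0.5, 0.5, 0.5, 0.5]
}}

```text
time: 40.3
position: [0.4792, 0.3733, 0.0619]
tool_rot: [2.763, 0.13, -1.419]
ft_force: [0.0, -0.4, 0.8]
grip_width: 0.726
grip_force: 40.0
```

```bash
python3 -c "
from h import *
T,M=goal2((.49,.375,.028),0.1,.95,(.001,0,-.0053),True); print(T); to(T,M)"
```

```text
[0.48513166 0.37451154 0.0257305 ]
t 40.3 p [0.4792 0.3733 0.0619] R [[0.58, 0.089, -0.81], [0.059, -0.996, -0.068], [-0.812, -0.008, -0.583]] F [ 0.  -0.4  0.8] g 0.726 40.0 q [-0.29  1.12 -0.49  0.85 -0.07  2.05 -2.2 ]
dp in tool [ 0.0329 -0.0004  0.0162] in goal frame [ 0.0329 -0.0006  0.0161] twist [-0.014 -0.002  0.001]
```

Full tilt was reached. Now lower, release, and retreat.

Emit:
{"fn": "apply_moves", "kwargs": {
  "dp": [
    [0.025, 0, 0.012],
    [0.0055, 0, 0.003],
    [0, 0, 0],
    [0, 0, 0]
  ],
  "twist": [
    [0, 0, 0],
    [0, 0, 0],
    [0, 0, 0],
    [0, 0, 0]
  ],
  "fingers": [0.5, 0.5, 0.5, 0.5]
}}

```text
time: 40.7
position: [0.486, 0.3751, 0.0326]
tool_rot: [2.767, 0.13, -1.407]
ft_force: [0.1, -0.0, 0.6]
grip_width: 0.728
grip_force: 40.0
```

Emit:
{"fn": "apply_moves", "kwargs": {
  "dp": [
    [0.0015, 0, 0.001],
    [0, 0, 0],
    [0, 0, 0],
    [0, 0, 0],
    [0, 0, 0],
    [0, 0, -0.02],
    [0, 0, -0.03],
    [-0.02, 0, -0.03],
    [-0.03, 0, -0.03],
    [0, 0, 0]
  ],
  "twist": [
    [0, 0, 0],
    [0, 0, 0],
    [0, 0, 0],
    [0, 0, 0],
    [0, 0, 0],
    [0, 0, 0],
    [0, 0, 0],
    [0, 0.1, 0],
    [0, 0.1, 0],
    [0, 0.1, 0]
  ],
  "fingers": [0.5, 0, 0, 0, 0, 0, 0, 0, 0, 0]
}}

```text
time: 41.7
position: [0.5212, 0.3746, 0.1307]
tool_rot: [-2.996, -0.12, 0.935]
ft_force: [0.2, 1.6, 0.8]
grip_width: 1.004
grip_force: 0.0
```

Emit:
{"fn": "apply_moves", "kwargs": {
  "dp": [
    [0, 0, -0.04],
    [0, 0, -0.04],
    [0, 0, 0],
    [0, 0, 0],
    [0, 0, 0],
    [0, 0, 0],
    [0, 0, 0]
  ],
  "twist": [
    [0, 0.13, 0],
    [0, 0.13, 0],
    [0, 0.13, 0],
    [0, 0.13, 0],
    [0, 0.13, 0],
    [0, 0, 0],
    [0, 0, 0]
  ],
  "fingers": [0, 0, 0, 0, 0, 0, 0]
}}

```text
time: 42.4
position: [0.559, 0.3748, 0.1932]
tool_rot: [-3.121, -0.118, -0.052]
ft_force: [0.9, -0.8, 0.3]
grip_width: 0.997
grip_force: 0.0
```

```bash
python3 -c "
from h import *
S(); blanks()
a=get_image('top')[140:260,150:350,::-1]; b=get_image('scene')[190:320,330:510,::-1]
cv2.imwrite('pics/chk.png',np.vstack([cv2.resize(a,(480,288),interpolation=cv2.INTER_CUBIC),cv2.resize(b,(480,312),interpolation=cv2.INTER_CUBIC)]))"
```

```text
t 42.4 p [0.559  0.3748 0.1932] R [[0.997, 0.076, 0.032], [0.075, -0.997, 0.019], [0.034, -0.017, -0.999]] F [ 0.9 -0.8  0.3] g 0.997 0.0 q [-0.28  0.38 -0.46  1.43  0.17  1.34 -2.24]
blank [ 0.5667  0.2538 -0.5028] err 0.055 area 601
blank [0.5058 0.1646 0.0545] err 0.058 area 583
blank [0.4998 0.0507 0.0476] err 0.048 area 571
```

View pics/chk.png

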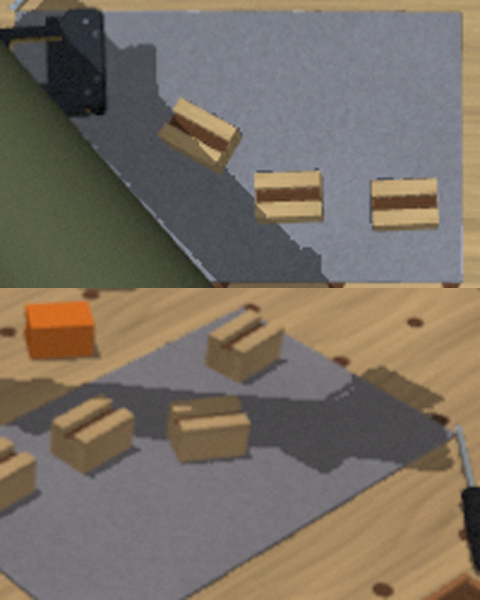

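All four blanks are groove up. Next the lamp switch: I'll approach it from the robot side.

Emit:
{"fn": "apply_moves", "kwargs": {
  "dp": [
    [0, 0, 0],
    [-0.004, 0.046, 0],
    [-0.004, 0.046, 0],
    [-0.004, 0.046, 0],
    [-0.004, 0.046, 0],
    [-0.004, 0.046, 0],
    [-0.004, 0.046, 0],
    [-0.004, 0.046, 0],
    [-0.004, 0.046, 0]
  ],
  "twist": [
    [-0.02, -0.03, 0.075],
    [0, 0, 0],
    [0, 0, 0],
    [0, 0, 0],
    [0, 0, 0],
    [0, 0, 0],
    [0, 0, 0],
    [0, 0, 0],
    [0, 0, 0]
  ],
  "fingers": [1, 1, 1, 1, 1, 1, 1, 1, 1]
}}

```text
time: 43.45
position: [0.5286, 0.0045, 0.1923]
tool_rot: [3.141, -0.003, 0.003]
ft_force: [0.6, -0.7, -0.3]
grip_width: 0.265
grip_force: 0.0
```

Emit:
{"fn": "apply_moves", "kwargs": {
  "dp": [
    [-0.018, 0.045, 0],
    [-0.018, 0.045, 0],
    [-0.018, 0.045, 0],
    [-0.018, 0.045, 0],
    [-0.018, 0.045, 0],
    [-0.018, 0.045, 0],
    [-0.018, 0.045, 0],
    [-0.018, 0.045, 0],
    [0, 0, 0],
    [0, 0, 0]
  ],
  "twist": [
    [0, 0, 0],
    [0, 0, 0],
    [0, 0, 0],
    [0, 0, 0],
    [0, 0, 0],
    [0, 0, 0],
    [0, 0, 0],
    [0, 0, 0],
    [0, 0, 0],
    [0, 0, 0]
  ],
  "fingers": [1, 1, 1, 1, 1, 1, 1, 1, 1, 1]
}}

```text
time: 44.45
position: [0.3832, -0.355, 0.1921]
tool_rot: [3.141, -0.007, 0.002]
ft_force: [0.5, 0.0, 0.1]
grip_width: 0.005
grip_force: 0.0
```

```bash
python3 -c "
from h import *
blanks()
T,M=goal((.382,-.3565,.072),0,0,0,True); to(T,M)"
```

```text
blank [ 0.5666  0.2536 -0.5097] err 0.055 area 600
blank [0.5058 0.1643 0.053 ] err 0.059 area 584
blank [0.4927 0.3793 0.0924] err 0.067 area 639
blank [0.4996 0.0508 0.0401] err 0.049 area 569
t 44.5 p [ 0.3841 -0.3534  0.1921] R [[1.0, -0.001, 0.002], [-0.001, -1.0, -0.001], [0.002, 0.001, -1.0]] F [0.  0.5 0.2] g 0.006 0.0 q [ 0.57  0.05  0.13  1.78 -0.01  1.31 -0.87]
dp in tool [-0.0023  0.0031  0.1201] in goal frame [-0.0021  0.0031  0.1201] twist [ 0.001 -0.002 -0.001]
```

Emit:
{"fn": "apply_moves", "kwargs": {
  "dp": [
    [-0.002, 0.003, 0.04],
    [0, 0, 0.04],
    [0, 0, 0.04],
    [0, 0, 0],
    [0, 0, 0]
  ],
  "twist": [
    [0, 0, 0],
    [0, 0, 0],
    [0, 0, 0],
    [0, 0, 0],
    [0, 0, 0]
  ],
  "fingers": [1, 1, 1, 1, 1]
}}

```text
time: 45.0
position: [0.3826, -0.3552, 0.0727]
tool_rot: [3.141, 0.003, 0.002]
ft_force: [1.0, -0.7, 0.4]
grip_width: 0.006
grip_force: 0.0
```

Emit:
{"fn": "apply_moves", "kwargs": {
  "dp": [
    [0.015, 0, 0],
    [0.015, 0, 0],
    [0.01, 0, 0],
    [0.008, 0, 0],
    [0, 0, 0]
  ],
  "twist": [
    [0, 0, 0],
    [0, 0, 0],
    [0, 0, 0],
    [0, 0, 0],
    [0, 0, 0]
  ],
  "fingers": [1, 1, 1, 1, 1]
}}

```text
time: 45.5
position: [0.432, -0.3557, 0.0729]
tool_rot: [3.14, 0.003, 0.006]
ft_force: [-0.0, 0.1, 0.2]
grip_width: 0.007
grip_force: 0.0
```

Emit:
{"fn": "apply_moves", "kwargs": {
  "dp": [
    [0.005, 0, 0],
    [0.004, 0, 0],
    [0, 0, 0]
  ],
  "twist": [
    [0, 0, 0],
    [0, 0, 0],
    [0, 0, 0]
  ],
  "fingers": [1, 1, 1]
}}

```text
time: 45.8
position: [0.4379, -0.3562, 0.0721]
tool_rot: [3.141, -0.001, 0.0]
ft_force: [-1.8, 0.5, 0.6]
grip_width: 0.003
grip_force: 0.6
```

Emit:
{"fn": "apply_moves", "kwargs": {
  "dp": [
    [-0.03, 0, 0],
    [-0.03, 0, 0],
    [0, 0, 0],
    [0, 0, -0.04],
    [0, 0, -0.05],
    [0, 0, -0.04],
    [0, 0, 0]
  ],
  "twist": [
    [0, 0, 0],
    [0, 0, 0],
    [0, 0, 0],
    [0, 0, 0],
    [0, 0, 0],
    [0, 0, 0],
    [0, 0, 0]
  ],
  "fingers": [1, 1, 1, 1, 1, 1, 1]
}}

```text
time: 46.5
position: [0.3821, -0.3585, 0.2092]
tool_rot: [3.133, -0.0, 0.019]
ft_force: [0.4, -0.6, -0.6]
grip_width: 0.004
grip_force: 0.0
```

```bash
python3 -c "
from h import *
s=S()
w=get_image('wrist')[:,:,::-1]; b=get_image('scene')[250:400,120:320,::-1]
cv2.imwrite('pics/chk2.png',np.hstack([cv2.resize(w,(400,300)),cv2.resize(b,(400,300),interpolation=cv2.INTER_CUBIC)]))
print(proj('wrist',(.452,-.356,.0955),s)/1.6,proj('scene',(.452,-.356,.0955)))"
```

```text
t 46.5 p [ 0.3821 -0.3585  0.2092] R [[1.0, -0.0, 0.012], [-0.0, -1.0, -0.009], [0.012, 0.009, -1.0]] F [ 0.4 -0.6 -0.6] g 0.004 0.0 q [ 0.58  0.03  0.13  1.77 -0.01  1.33 -0.86]
[195.88447558  96.08206808] [158.87598383 318.56630006]
```

View pics/chk2.png

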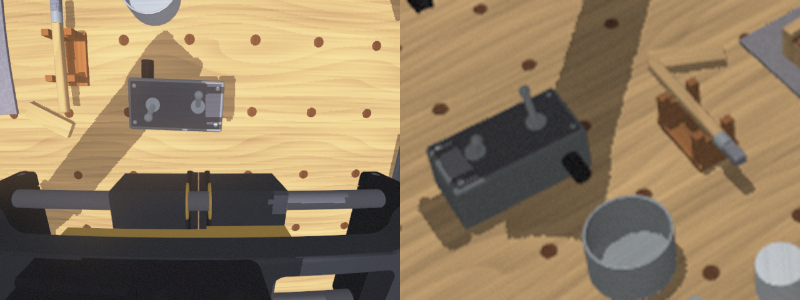

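The lamp bat now leans away (on) at (198,96) in the left half, and the extractor stays off. Now to the brush.

Emit:
{"fn": "apply_moves", "kwargs": {
  "dp": [
    [0.023, -0.037, 0],
    [0.023, -0.037, 0],
    [0.023, -0.037, 0],
    [0.023, -0.037, 0.01],
    [0.023, -0.037, 0.02],
    [0.023, -0.037, 0.02],
    [0, 0, 0],
    [0, 0, 0]
  ],
  "twist": [
    [0, 0, 0.034],
    [0, 0, 0],
    [0, 0, 0],
    [0, 0, 0],
    [0, 0, 0],
    [0, 0, 0],
    [0, 0, 0],
    [0, 0, 0]
  ],
  "fingers": [0.3, 0.3, 0.3, 0.3, 0.3, 0.3, 0.3, 0.3]
}}

```text
time: 47.4
position: [0.5217, -0.1364, 0.1496]
tool_rot: [3.141, -0.049, -0.004]
ft_force: [-0.0, -1.3, -0.1]
grip_width: 0.637
grip_force: 0.0
```

```bash
python3 -c "
from h import *
to(*goal((.52,-.137,.032),-.034,0,0,True))
s=ctrl.get_state(); im=get_image('wrist')
crop(im,120,0,400,300,2,'pics/w5.png')
for d in(-.09,.048,.09): print((proj('wrist',(.52+d,-.137-.034*d,.045),s)-[120,0])*2)"
```

```text
t 47.4 p [ 0.5217 -0.1364  0.1496] R [[1.0, -0.031, -0.003], [-0.031, -1.0, -0.0], [-0.003, 0.0, -1.0]] F [-0.  -1.3 -0.1] g 0.637 0.0 q [ 0.31  0.13 -0.11  1.79  0.02  1.23 -1.41]
dp in tool [-0.0014  0.0006  0.1176] in goal frame [-0.0017  0.0006  0.1176] twist [0.    0.003 0.003]
[395.90132364 650.81228921]
[396.70604504 360.32575494]
[396.97957232 257.5163545 ]
```

View pics/w5.png

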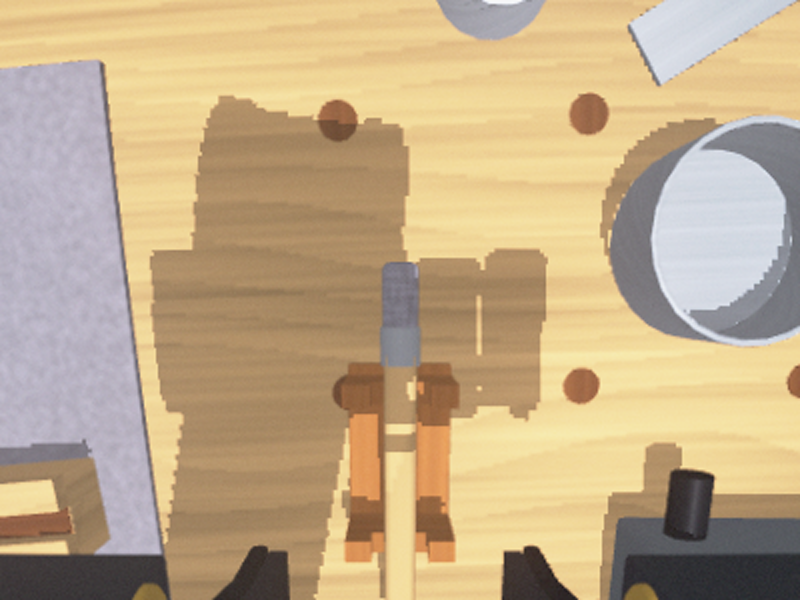

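The brush axis is at column ~400, tip at row 262, centred between the open fingers. Descend and grip.

Emit:
{"fn": "apply_moves", "kwargs": {
  "dp": [
    [-0.003, 0.0015, 0.039],
    [0, 0, 0.039],
    [0, 0, 0.039],
    [0, 0, 0],
    [0, 0, 0],
    [0, 0, 0],
    [0, 0, 0],
    [0, 0, 0],
    [0, 0, 0],
    [0, 0, 0]
  ],
  "twist": [
    [0, 0, 0],
    [0, 0, 0],
    [0, 0, 0],
    [0, 0, 0],
    [0, 0, 0],
    [0, 0, 0],
    [0, 0, 0],
    [0, 0, 0],
    [0, 0, 0],
    [0, 0, 0]
  ],
  "fingers": [0.3, 0.3, 0.3, 0.3, 1, 1, 1, 1, 1, 1],
  "newtons": 35
}}

```text
time: 48.45
position: [0.5203, -0.1397, 0.0357]
tool_rot: [3.139, -0.054, 0.004]
ft_force: [-0.1, 0.5, 0.6]
grip_width: 0.237
grip_force: 0.0
```

Emit:
{"fn": "apply_moves", "kwargs": {
  "dp": [
    [0, 0, 0],
    [0, 0, -0.03],
    [0, 0, -0.04],
    [0, 0, -0.04],
    [0, 0, 0],
    [0, 0, 0]
  ],
  "twist": [
    [0, 0, 0],
    [0, 0, 0],
    [0, 0, 0],
    [0, 0, 0],
    [0, 0, 0],
    [0, 0, 0]
  ],
  "fingers": [1, 1, 1, 1, 1, 1]
}}

```text
time: 49.05
position: [0.5204, -0.1396, 0.1462]
tool_rot: [3.139, -0.054, 0.006]
ft_force: [-0.8, -0.3, -0.3]
grip_width: 0.005
grip_force: 0.0
```

```bash
python3 -c "
from h import *
T,M=goal2((.612-.045*.825,-.281-.045*.565,.125),.6,.95,(0,0,-.013),True); print(T);to(T,M)
w=get_image('wrist')[0:240,220:420,::-1]; cv2.imwrite('pics/w6.png',cv2.resize(w,None,fx=2,fy=2))
s=get_image('scene')
b=s[220:330,240:360,::-1];cv2.imwrite('pics/s6.png',cv2.resize(b,None,fx=4,fy=4))
"
```

```text
[ 0.56614757 -0.31239576  0.11743812]
t 49.05 p [ 0.5204 -0.1396  0.1462] R [[0.999, -0.034, 0.004], [-0.034, -0.999, -0.002], [0.004, 0.002, -1.0]] F [-0.8 -0.3 -0.3] g 0.005 0.0 q [ 0.31  0.12 -0.11  1.8   0.02  1.22 -1.41]
dp in tool [0.0515 0.171  0.0293] in goal frame [-0.0114  0.1684  0.0654] twist [-0.298 -0.92  -0.587]
```

The fingers were still closing when I lifted, so the brush stayed in its rest. I'll check numerically that it did not shift.

```bash
cat > br.py <<'E'
from h import *
def brush(im,off=(0,0)):
    h=cv2.cvtColor(im,cv2.COLOR_RGB2HSV)
    m=((h[...,1]<70)&(h[...,2]>60)&(h[...,2]<200)).astype(np.uint8)
    n,l,s,c=cv2.connectedComponentsWithStats(m)
    for i in range(1,n):
        if 300<s[i,4]<3000: print(s[i],c[i].round(1))
E
python3 - <<'E'
from br import *
a=cv2.resize(cv2.imread('pics/w5.png')[:,:,::-1],None,fx=.5,fy=.5); brush(a[100:200,150:250].copy())
b=cv2.resize(cv2.imread('pics/w6.png')[:,:,::-1],None,fx=.5,fy=.5); brush(b[100:200,50:150].copy())
brush(get_image('wrist')[100:200,270:370])
s=ctrl.get_state()
for d in(-.09,.048,.09): print(proj('wrist',(.5185+d,-.138-.034*d,.045),s)-[270,100])
E
```

```text
[  40   31   21   53 1005] [49.7 57.3]
[  36   30   20   53 1008] [45.3 56.5]
[  36   27   21   54 1050] [46.  54.4]
[ 46.24268251 227.3711672 ]
[45.91797649 79.09515182]
[45.81014282 26.51215296]
```

Emit:
{"fn": "apply_moves", "kwargs": {
  "dp": [
    [-0.002, 0, 0],
    [0, 0, 0],
    [0, 0, 0],
    [0, 0, 0],
    [0, 0, 0],
    [0, 0, 0.038],
    [0, 0, 0.038],
    [0, 0, 0.038],
    [0, 0, 0],
    [0, 0, 0]
  ],
  "twist": [
    [0, 0, 0],
    [0, 0, 0],
    [0, 0, 0],
    [0, 0, 0],
    [0, 0, 0],
    [0, 0, 0],
    [0, 0, 0],
    [0, 0, 0],
    [0, 0, 0],
    [0, 0, 0]
  ],
  "fingers": [0.6, 0.6, 0.6, 0.6, 0.6, 0.6, 0.6, 0.6, 0.6, 0.6]
}}

```text
time: 50.2
position: [0.5179, -0.1396, 0.0315]
tool_rot: [3.14, -0.054, 0.002]
ft_force: [0.5, -0.1, 0.1]
grip_width: 0.403
grip_force: 0.0
```

Emit:
{"fn": "apply_moves", "kwargs": {
  "dp": [
    [0, 0, 0],
    [0, 0, 0],
    [0, 0, 0],
    [0, 0, 0],
    [0, 0, 0],
    [0, 0, 0],
    [0, 0, 0],
    [0, 0, 0],
    [0, 0, 0]
  ],
  "twist": [
    [0, 0, 0],
    [0, 0, 0],
    [0, 0, 0],
    [0, 0, 0],
    [0, 0, 0],
    [0, 0, 0],
    [0, 0, 0],
    [0, 0, 0],
    [0, 0, 0]
  ],
  "fingers": [1, 1, 1, 1, 1, 1, 1, 1, 1]
}}

```text
time: 51.1
position: [0.5179, -0.1396, 0.0311]
tool_rot: [3.14, -0.054, 0.003]
ft_force: [0.3, 0.1, 0.6]
grip_width: 0.005
grip_force: 0.0
```

Run:
```python
from br import *
s=S(); w=get_image('wrist')
c=get_image('scene')[210:340,220:370,::-1]
cv2.imwrite('pics/last.png',np.hstack([cv2.resize(w[:,:,::-1],(453,340)),cv2.resize(c,(340,340),interpolation=cv2.INTER_CUBIC)]))
for d in(-.09,.048,.09): print(proj('wrist',(.5185+d,-.138-.034*d,.045),s)*.708)
```

```text
t 51.1 p [ 0.5179 -0.1396  0.0311] R [[0.999, -0.034, 0.002], [-0.034, -0.999, -0.001], [0.002, 0.001, -1.0]] F [0.3 0.1 0.6] g 0.005 0.0 q [ 0.31  0.23 -0.11  1.92  0.03  0.99 -1.42]
[223.14180041 295.25429622]
[222.5709201  139.09357926]
[222.37631757  77.53073891]
```

View pics/last.png

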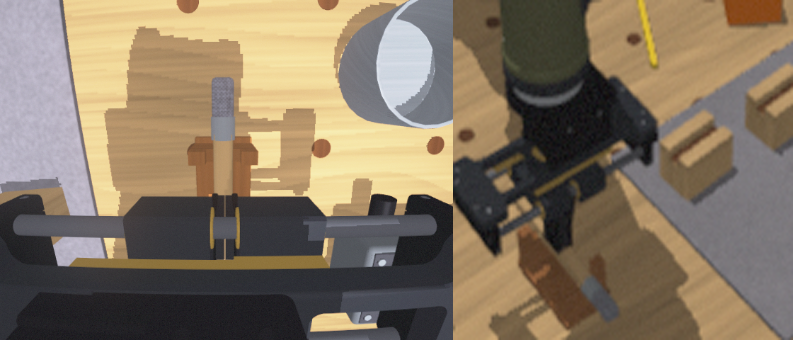

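Run:
```python
from h import *
s=ctrl.get_state(); A=R.from_rotvec(s['tool_rot']).as_matrix()
for z in(0,-.01,-.02,-.03,-.04):
    print(z,[proj('wrist',s['position']+A@np.array([x,0,z]),s).round(0).tolist() for x in(.0095,0,-.0095)])
```

```text
0 [[318.0, 261.0], [318.0, 276.0], [318.0, 291.0]]
-0.01 [[318.0, 266.0], [318.0, 282.0], [318.0, 298.0]]
-0.02 [[318.0, 273.0], [318.0, 290.0], [318.0, 306.0]]
-0.03 [[318.0, 280.0], [318.0, 298.0], [318.0, 315.0]]
-0.04 [[318.0, 288.0], [318.0, 307.0], [318.0, 325.0]]
```

The fingertips sit about 20 mm behind the reported TCP, so the shut fingers are just above the handle. I'll raise, open, and descend about 30 mm lower.

Emit:
{"fn": "apply_moves", "kwargs": {
  "dp": [
    [0, 0, -0.03],
    [0, -0.001, 0],
    [0, 0, 0],
    [0, 0, 0],
    [0, 0, 0],
    [0, 0, 0],
    [0, 0, 0.03],
    [0, 0, 0.02],
    [0, 0, 0.009],
    [0, 0, 0]
  ],
  "twist": [
    [0, 0, 0],
    [0, 0, 0],
    [0, 0, 0],
    [0, 0, 0],
    [0, 0, 0],
    [0, 0, 0],
    [0, 0, 0],
    [0, 0, 0],
    [0, 0, 0],
    [0, 0, 0]
  ],
  "fingers": [0.55, 0.55, 0.55, 0.55, 0.55, 0.55, 0.55, 0.55, 0.55, 0.55]
}}

```text
time: 52.2
position: [0.5167, -0.1384, 0.0007]
tool_rot: [3.14, -0.054, -0.002]
ft_force: [0.2, 0.8, -0.1]
grip_width: 0.447
grip_force: 0.0
```

Emit:
{"fn": "apply_moves", "kwargs": {
  "dp": [
    [0, 0, 0],
    [0, 0, 0],
    [0, 0, 0],
    [0, 0, 0],
    [0, 0, 0],
    [0, 0, 0],
    [0, 0, 0],
    [0, 0, 0]
  ],
  "twist": [
    [0, 0, 0],
    [0, 0, 0],
    [0, 0, 0],
    [0, 0, 0],
    [0, 0, 0],
    [0, 0, 0],
    [0, 0, 0],
    [0, 0, 0]
  ],
  "fingers": [1, 1, 1, 1, 1, 1, 1, 1]
}}

```text
time: 53.0
position: [0.5186, -0.1388, 0.0029]
tool_rot: [3.139, -0.054, 0.005]
ft_force: [-0.9, 0.1, 5.8]
grip_width: 0.157
grip_force: 35.0
```

Gripped at 13.7 mm. Lift and head for the pot.

Emit:
{"fn": "apply_moves", "kwargs": {
  "dp": [
    [0, 0, -0.02],
    [0, 0, -0.04],
    [0, 0, -0.04],
    [0, 0, -0.04],
    [0, 0, 0],
    [0, 0, 0]
  ],
  "twist": [
    [0, 0, 0],
    [0, 0, 0],
    [0, 0, 0],
    [0, 0, 0],
    [0, 0, 0],
    [0, 0, 0]
  ],
  "fingers": [1, 1, 1, 1, 1, 1]
}}

```text
time: 53.6
position: [0.5181, -0.1385, 0.1427]
tool_rot: [3.139, -0.054, 0.005]
ft_force: [-0.7, 1.1, -1.0]
grip_width: 0.156
grip_force: 35.0
```

Run:
```python
from br import *
s=S(); brush(get_image('wrist')[60:240,270:370])
A=R.from_rotvec(s['tool_rot']).as_matrix()
for d in(.048,.09): print(proj('wrist',s['position']+A@np.array([d,0,-.042]),s)-[270,60])
T,M=goal2((.5688,-.3106,.17),.6,.95,(0,0,-.042),True); print(T);to(T,M)
```

```text
t 53.6 p [ 0.5181 -0.1385  0.1427] R [[0.999, -0.034, 0.003], [-0.034, -0.999, -0.002], [0.003, 0.002, -1.0]] F [-0.7  1.1 -1. ] g 0.156 35.0 q [ 0.31  0.12 -0.11  1.81  0.01  1.21 -1.41]
[ 47.56984212 146.57502137]
[47.51294666 42.7661911 ]
[ 0.54060369 -0.32989014  0.14556931]
t 53.65 p [ 0.5171 -0.1383  0.1413] R [[0.999, -0.034, 0.001], [-0.034, -0.999, -0.001], [0.001, 0.001, -1.0]] F [ 0.9  0.4 -0.9] g 0.159 35.0 q [ 0.31  0.12 -0.11  1.81  0.02  1.21 -1.41]
dp in tool [ 0.0301  0.1907 -0.004 ] in goal frame [-0.0551  0.1714  0.0697] twist [-0.3   -0.917 -0.586]
```

Emit:
{"fn": "apply_moves", "kwargs": {
  "dp": [
    [0.006, 0.038, -0.001],
    [0.006, 0.038, -0.001],
    [0.006, 0.038, -0.001],
    [0.006, 0.038, -0.001],
    [0.006, 0.038, 0],
    [0, 0, 0]
  ],
  "twist": [
    [0, 0, 0],
    [0, 0, 0],
    [0, 0, 0],
    [0, 0, 0],
    [0, 0, 0],
    [0, 0, 0]
  ],
  "fingers": [1, 1, 1, 1, 1, 1]
}}

```text
time: 54.25
position: [0.5379, -0.3362, 0.1434]
tool_rot: [3.137, -0.067, -0.005]
ft_force: [-1.2, 0.5, -0.6]
grip_width: 0.153
grip_force: 35.0
```

Emit:
{"fn": "apply_moves", "kwargs": {
  "dp": [
    [0, 0, 0],
    [0, 0, 0],
    [0, 0, 0],
    [0, 0, 0],
    [0, 0, 0],
    [0, 0, 0],
    [0, 0, 0],
    [0, 0, 0],
    [0, 0, 0],
    [0, 0, 0]
  ],
  "twist": [
    [-0.037, -0.114, -0.073],
    [-0.037, -0.114, -0.073],
    [-0.037, -0.114, -0.073],
    [-0.037, -0.114, -0.073],
    [-0.037, -0.114, -0.073],
    [-0.037, -0.114, -0.073],
    [-0.037, -0.114, -0.073],
    [-0.037, -0.114, -0.073],
    [0, 0, 0],
    [0, 0, 0]
  ],
  "fingers": [1, 1, 1, 1, 1, 1, 1, 1, 1, 1]
}}

```text
time: 55.25
position: [0.5408, -0.3285, 0.1445]
tool_rot: [2.469, 0.76, -1.261]
ft_force: [-0.5, -1.1, 0.6]
grip_width: 0.156
grip_force: 35.0
```

Run:
```python
from br import *
T,M=goal2((.5688,-.3106,.1012),.6,.95,(0,0,-.042),True);to(T,M)
s=ctrl.get_state();A=R.from_rotvec(s['tool_rot']).as_matrix()
t=s['position']+A@np.array([.09,0,-.042]); print('tip',t, 'mid',s['position']+A@[0,0,-.042])
t1=proj('top',t);s1=proj('scene',t);print(t1,s1)
# pot rim centre check in scene / bristle grey check
```

```text
t 55.25 p [ 0.5408 -0.3285  0.1445] R [[0.484, 0.562, -0.67], [0.331, -0.827, -0.455], [-0.81, -0.001, -0.587]] F [-0.5 -1.1  0.6] g 0.156 35.0 q [ 0.14  0.82  0.03  1.14  0.61  1.9  -0.83]
dp in tool [0.0543 0.0012 0.0404] in goal frame [0.0545 0.0011 0.0401] twist [-0.003 -0.006 -0.001]
tip [ 0.61251494 -0.27963815  0.09619852] mid [ 0.56891451 -0.30939583  0.16909217]
[463.56427914 173.21645397] [233.16717674 348.90498697]
```

Emit:
{"fn": "apply_moves", "kwargs": {
  "dp": [
    [0.018, 0.001, 0.013],
    [0.018, 0, 0.013],
    [0.018, 0, 0.014],
    [0, 0, 0],
    [0, 0, 0],
    [0, 0, 0],
    [0, 0, 0]
  ],
  "twist": [
    [0, 0, 0],
    [0, 0, 0],
    [0, 0, 0],
    [0, 0, 0],
    [0, 0, 0],
    [0, 0, 0],
    [0, 0, 0]
  ],
  "fingers": [1, 1, 1, 1, 1, 1, 1]
}}

```text
time: 55.95
position: [0.5419, -0.3308, 0.0804]
tool_rot: [2.469, 0.758, -1.256]
ft_force: [0.5, 0.5, -1.0]
grip_width: 0.159
grip_force: 35.0
```

Run:
```python
from br import *
s=S();A=R.from_rotvec(s['tool_rot']).as_matrix()
t=s['position']+A@np.array([.09,0,-.042]); print('tip',t)
# handle end & mid visibility in scene: wood pixels along predicted handle line
im=get_image('scene');h=cv2.cvtColor(im,cv2.COLOR_RGB2HSV)
for d in(-.085,-.07,-.05,-.03,.02,.03,.04,.06,.08):
    u,v=proj('scene',s['position']+A@np.array([d,0,-.042])).round().astype(int); print(d,u,v,h[v,u],[h[v,u+k,1] for k in(-12,-6,6,12)])
```

```text
t 55.95 p [ 0.5419 -0.3308  0.0804] R [[0.488, 0.562, -0.668], [0.329, -0.827, -0.456], [-0.809, 0.002, -0.588]] F [ 0.5  0.5 -1. ] g 0.159 35.0 q [ 0.14  0.88  0.02  1.17  0.6   1.82 -0.89]
tip [ 0.61383323 -0.28199334  0.03235313]
-0.085 179 311 [ 17 104 162] [np.uint8(16), np.uint8(13), np.uint8(65), np.uint8(14)]
-0.07 184 316 [ 17 104 144] [np.uint8(22), np.uint8(84), np.uint8(73), np.uint8(13)]
-0.05 190 323 [ 18 103 143] [np.uint8(13), np.uint8(44), np.uint8(97), np.uint8(11)]
-0.03 197 330 [ 18 101 141] [np.uint8(7), np.uint8(59), np.uint8(101), np.uint8(18)]
0.02 213 347 [110  19  40] [np.uint8(9), np.uint8(16), np.uint8(27), np.uint8(36)]
0.03 217 351 [100  17  45] [np.uint8(16), np.uint8(27), np.uint8(15), np.uint8(15)]
0.04 220 354 [110  17  44] [np.uint8(20), np.uint8(13), np.uint8(35), np.uint8(121)]
0.06 226 360 [105  25  41] [np.uint8(24), np.uint8(18), np.uint8(34), np.uint8(13)]
0.08 232 367 [130  18  43] [np.uint8(24), np.uint8(6), np.uint8(13), np.uint8(8)]
```

Emit:
{"fn": "apply_moves", "kwargs": {
  "dp": [
    [0.0065, 0, 0.0047],
    [0, 0, 0],
    [0, 0, 0],
    [0, 0, 0],
    [0, 0, 0],
    [0, 0, 0]
  ],
  "twist": [
    [0, 0, 0],
    [0, 0, 0],
    [0, 0, 0],
    [0, 0, 0],
    [0, 0, 0],
    [0, 0, 0]
  ],
  "fingers": [1, 1, 1, 1, 1, 1]
}}

```text
time: 56.6
position: [0.5413, -0.3307, 0.0715]
tool_rot: [2.469, 0.759, -1.259]
ft_force: [0.6, -1.1, -0.1]
grip_width: 0.158
grip_force: 35.0
```

Emit:
{"fn": "apply_moves", "kwargs": {
  "dp": [
    [-0.02, 0, -0.015],
    [-0.02, 0, -0.015],
    [-0.021, 0, -0.015],
    [0, 0, 0]
  ],
  "twist": [
    [0, 0, 0],
    [0, 0, 0],
    [0, 0, 0],
    [0, 0, 0]
  ],
  "fingers": [1, 1, 1, 1]
}}

```text
time: 57.0
position: [0.544, -0.3312, 0.1542]
tool_rot: [2.471, 0.753, -1.246]
ft_force: [0.7, 0.5, 0.4]
grip_width: 0.156
grip_force: 35.0
```

Emit:
{"fn": "apply_moves", "kwargs": {
  "dp": [
    [0, 0, 0],
    [0, 0, 0],
    [0, 0, 0],
    [0, 0, 0],
    [0, 0, 0],
    [0, 0, 0],
    [0, 0, 0],
    [0, 0, 0],
    [0, 0, 0],
    [0, 0, 0]
  ],
  "twist": [
    [0.037, 0.114, 0.073],
    [0.037, 0.114, 0.073],
    [0.037, 0.114, 0.073],
    [0.037, 0.114, 0.073],
    [0.037, 0.114, 0.073],
    [0.037, 0.114, 0.073],
    [0.037, 0.114, 0.073],
    [0.037, 0.114, 0.073],
    [0, 0, 0],
    [0, 0, 0]
  ],
  "fingers": [1, 1, 1, 1, 1, 1, 1, 1, 1, 1]
}}

```text
time: 58.0
position: [0.5413, -0.3308, 0.1486]
tool_rot: [3.138, -0.054, 0.003]
ft_force: [0.2, 0.8, -1.1]
grip_width: 0.159
grip_force: 35.0
```

Run:
```python
from br import *
to(*goal2((.5185,-.138,.045),-.034,0,(0,0,-.042),True))
```

```text
t 58.0 p [ 0.5413 -0.3308  0.1486] R [[0.999, -0.034, 0.002], [-0.034, -0.999, -0.003], [0.002, 0.003, -1.0]] F [ 0.2  0.8 -1.1] g 0.159 35.0 q [ 0.51  0.31 -0.01  1.57  0.01  1.26 -1.1 ]
dp in tool [-0.0296 -0.1923  0.145 ] in goal frame [-0.0293 -0.1919  0.1456] twist [ 0.003 -0.002 -0.   ]
```

Emit:
{"fn": "apply_moves", "kwargs": {
  "dp": [
    [-0.006, -0.038, 0],
    [-0.006, -0.038, 0],
    [-0.006, -0.038, 0],
    [-0.006, -0.038, 0],
    [-0.006, -0.04, 0],
    [0, 0, 0.04],
    [0, 0, 0.04],
    [0, 0, 0],
    [0, 0, 0]
  ],
  "twist": [
    [0, 0, 0],
    [0, 0, 0],
    [0, 0, 0],
    [0, 0, 0],
    [0, 0, 0],
    [0, 0, 0],
    [0, 0, 0],
    [0, 0, 0],
    [0, 0, 0]
  ],
  "fingers": [1, 1, 1, 1, 1, 1, 1, 1, 1]
}}

```text
time: 58.9
position: [0.5193, -0.1361, 0.0669]
tool_rot: [3.14, -0.049, 0.0]
ft_force: [1.2, -0.7, 1.3]
grip_width: 0.16
grip_force: 35.0
```

Run:
```python
from br import *
to(*goal2((.5185,-.138,.045),-.034,0,(0,0,-.042),True))
s=ctrl.get_state(); im=get_image('wrist'); h=cv2.cvtColor(im,cv2.COLOR_RGB2HSV)
A=R.from_rotvec(s['tool_rot']).as_matrix()
for d in(.03,.044,.052,.07,.085,.095):
    u,v=proj('wrist',s['position']+A@np.array([d,0,-.042]),s).round().astype(int)
    row=h[v,u-45:u+46,1]; print(d,u,v,h[v,u],row[::5])
```

```text
t 58.9 p [ 0.5193 -0.1361  0.0669] R [[1.0, -0.031, 0.0], [-0.031, -1.0, -0.001], [0.0, 0.001, -1.0]] F [ 1.2 -0.7  1.3] g 0.16 35.0 q [ 0.32  0.19 -0.13  1.89  0.03  1.06 -1.42]
dp in tool [-0.0007  0.0019  0.0639] in goal frame [-0.0007  0.0019  0.0639] twist [ 0.001 -0.     0.003]
0.03 318 247 [ 17 103 190] [105 105 107 142 141 148 105 106 105 103 106 101 109 141 148 142 119  82
  81]
0.044 318 216 [ 17 106 187] [102 101 138 140 148 141 105 105 103 106 108 105 111 138 142 142 142 140
  87]
0.052 318 197 [109  19 149] [102 102 115 138 132  15  18  21  15  19  14  16  14 136 134 141 140  87
  87]
0.07 318 154 [133  23 136] [103 104 102 102 100  88  21  19  20  23  21  20  21 103 103 101 106 104
 104]
0.085 318 116 [141  19 131] [104 103 103 104 101  55  17  20  21  19  18  24  17  91  91  89  93  91
  93]
0.095 318 90 [ 16 106 181] [104 105 107  99 104 107 106 105 107 106 105 108 105  91  90  90  88  88
  87]
```

Emit:
{"fn": "apply_moves", "kwargs": {
  "dp": [
    [-0.001, 0.002, 0.025],
    [0, 0, 0.025],
    [0, 0, 0.01],
    [0, 0, 0.003],
    [0, 0, 0],
    [0, 0, 0]
  ],
  "twist": [
    [0, 0, 0],
    [0, 0, 0],
    [0, 0, 0],
    [0, 0, 0],
    [0, 0, 0],
    [0, 0, 0]
  ],
  "fingers": [1, 1, 1, 1, 1, 1]
}}

```text
time: 59.55
position: [0.519, -0.1398, 0.0054]
tool_rot: [3.139, -0.054, 0.007]
ft_force: [-1.0, -0.4, -0.9]
grip_width: 0.154
grip_force: 35.0
```

Emit:
{"fn": "apply_moves", "kwargs": {
  "dp": [
    [0, 0, 0],
    [0, 0, 0],
    [0, 0, 0],
    [0, 0, 0],
    [0, 0, 0],
    [0, 0, 0],
    [0, 0, -0.03],
    [0, 0, -0.04],
    [0, 0, -0.04],
    [0, 0, 0]
  ],
  "twist": [
    [0, 0, 0],
    [0, 0, 0],
    [0, 0, 0],
    [0, 0, 0],
    [0, 0, 0],
    [0, 0, 0],
    [0, 0, 0],
    [0, 0, 0],
    [0, 0, 0],
    [0, 0, 0]
  ],
  "fingers": [0.55, 0.55, 0.55, 0.55, 0.55, 0.55, 0.55, 0.55, 0.55, 0.55]
}}

```text
time: 60.55
position: [0.5217, -0.1403, 0.12]
tool_rot: [3.137, -0.054, 0.02]
ft_force: [0.9, -0.4, 0.4]
grip_width: 0.446
grip_force: 0.0
```

Emit:
{"fn": "apply_moves", "kwargs": {
  "dp": [
    [0, 0, -0.04],
    [0, 0, -0.04],
    [-0.02, 0, -0.03],
    [-0.03, -0.03, 0],
    [-0.03, -0.03, 0],
    [0, 0, 0],
    [0, 0, 0]
  ],
  "twist": [
    [0, 0, 0],
    [0, 0, 0],
    [0, 0, 0],
    [0, 0, 0],
    [0, 0, 0],
    [0, 0, 0],
    [0, 0, 0]
  ],
  "fingers": [0.5, 0.5, 0.5, 0.5, 0.5, 0.5, 0.5]
}}

```text
time: 61.25
position: [0.439, -0.0762, 0.2235]
tool_rot: [3.139, -0.052, 0.004]
ft_force: [0.9, 0.4, -0.5]
grip_width: 0.5
grip_force: 0.0
```

Run:
```python
from br import *
s=S(); blanks()
im=get_image('wrist'); h=cv2.cvtColor(im,cv2.COLOR_RGB2HSV)
for d in(-.08,-.03,.03,.052,.07,.085,.095):
    u,v=proj('wrist',(.5185+d,-.138-.034*d,.045),s).round().astype(int)
    if 0<=v<480: print(d,u,v,h[v,u-20:u+21:2,1])
# top view before/after difference of bench objects
a=cv2.imread('pics/top0.png')[:,:,::-1]; b=get_image('top'); d=cv2.absdiff(a,b).max(2)
for n,(x,y) in dict(pot=(457,179),tin=(415,132),bottle=(352,102),square=(480,130),wedge=(370,262),driver=(185,115),ext=(469,241),lamp=(500,258),brushtip=(398,190),pencil=(280,312),tape=(176,317)).items():
    r=d[y-14:y+15,x-14:x+15]; print(n,(r>40).mean().round(2))
```

```text
t 61.25 p [ 0.439  -0.0762  0.2235] R [[0.999, -0.033, 0.003], [-0.033, -0.999, -0.002], [0.003, 0.002, -1.0]] F [ 0.9  0.4 -0.5] g 0.5 0.0 q [ 0.3  -0.12 -0.17  1.89 -0.02  1.37 -1.47]
blank [ 0.5669  0.2539 -0.5095] err 0.058 area 598
blank [0.5143 0.0761 0.0481] err 0.048 area 578
blank [0.506  0.1644 0.0583] err 0.059 area 582
blank [0.4929 0.3799 0.0885] err 0.067 area 639
-0.08 371 216 [134 111  96  95  95  94  97 109 111  93  89  88  90  91 100  96  97  96
  96  98  96]
-0.03 373 170 [139 137 139 139 138 142 140 112 106 108 106 110 105 108 127 144 138 140
 139 132 113]
0.03 375 111 [150 149 145 145 154 156 142 108 104  86  87  85  87  90 122 149 133 149
 146 146 150]
0.052 376 88 [100 101 108 105 106 105  32   8  17  17  11  12  16   6  23  95  95  96
  98  99  96]
0.07 376 69 [102 103 104 103 103 106 100  18  21  26  24  24  21  23  22 102 105 106
 108 102 106]
0.085 377 53 [ 99  98 104 108 106 110  86  17  23  21  25  21  20  23  27  96  98  98
  96  99  98]
0.095 377 42 [ 95  96  97  98  98 100  98 101 101  98  96  94  93  92  92  91  91  87
  91  90  93]
pot 0.72
tin 0.0
bottle 0.0
square 0.0
wedge 0.24
driver 0.0
ext 0.31
lamp 0.06
brushtip 0.81
pencil 0.09
tape 0.19
```

Run:
```python
from br import *
t=get_image('top'); sc=get_image('scene'); s0=cv2.imread('pics/scene0.png')[:,:,::-1]
for c in((.5669,.2539,-.51),(.5143,.0761,.048),(.506,.1644,.058),(.4929,.3799,.0885)):
    o=[]
    for k in(-.015,-.012,0,.012,.015):
        z=.05 if k else .042
        u,v=proj('top',(c[0]+np.cos(c[2])*k,c[1]+np.sin(c[2])*k,z)).round().astype(int); o.append(t[v,u].tolist())
    print(o)
d=cv2.absdiff(sc,s0).max(2)
for n,(x,y) in dict(pot=(235,374),tin=(311,388),bottle=(390,355),brush=(268,300),sq=(255,440),wedge=(262,282)).items(): print(n,(d[y-12:y+13,x-12:x+13]>40).mean().round(2))
h=cv2.matchTemplate(sc[330:420,190:285],s0[345:402,210:262],cv2.TM_CCOEFF_NORMED); _,m,_,l=cv2.minMaxLoc(h); print('pot shift',m,l,'exp (20,15)')
```

```text
[[189, 162, 117], [193, 165, 120], [86, 55, 38], [188, 161, 117], [193, 165, 120]]
[[189, 162, 116], [190, 161, 118], [86, 59, 36], [189, 163, 118], [192, 167, 119]]
[[192, 165, 119], [191, 165, 117], [90, 61, 41], [194, 166, 119], [190, 164, 117]]
[[191, 164, 120], [188, 161, 116], [85, 57, 38], [190, 164, 118], [189, 163, 117]]
pot 0.0
tin 0.0
bottle 0.0
brush 0.38
sq 0.0
wedge 0.08
pot shift 0.9973877668380737 (20, 15) exp (20,15)
```

```bash
python3 -c "
from bench import ctrl
print(ctrl.close_job())"
```

```text
the job is handed in; nothing more can be done
None
```

I did every step in order and handed the job in at about 61 s. The last camera checks showed all four blanks flat and groove up, the brush back in its rest and the pot unmoved; the switches were last checked after the lamp flip, with the extractor off and the lamp on. The hand-in returned no verdict.

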